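Blow off the lens barrels and hang their carrier on the retracting hook

TASK

Stand every lens barrel from the bench upright in the end bays of the carrier in its dock, shared between both ends so that it will hang level, then blow the dust off with four full strokes of the pump lever, all the way down and all the way up again. Then pull the sprung hook down, bring it under the carrier's bail and let it rise, so that the loaded carrier is left hanging level and still on the fully retracted hook. Leave the cup, pot, camera, dispenser, bottle, blower and screwdriver where they are.

Things in the scene. Friction and masses are not known exactly. Their poses are not given: they have to be found in the camera images.
- station: Fixed grey blow-off station. Origin on the table under the middle of its dock; x points away from the robot, y to its left along the dock. Dock: block 100 x 370 mm, top 30 mm above the table, 9 mm lip round it. Hook column behind it at x = +0.27; hand pump at y = +0.27, its lever along x with the handle end toward the robot.
- carrier: Loose aluminium pan (0.45 kg) standing in the dock: 90 (x) x 348 (y) mm, floor 5 mm, rim 24 mm high; origin under its centre, axes nearly the station's. Walls as high as the rim at y = +-48 mm leave two end bays and an empty middle bay with the bail over it. The bail's two uprights stand at y = +-36 mm, 67 mm clear between them, 34 mm wide in x.
- bay_left (a point): Middle of the floor of the carrier's +y end bay. Inner size 82 (x) x 120 (y) mm, y = 50 to 170 mm of the carrier: room for two lenses, e.g. standing 30 mm either side of this point along y.
- bay_right (a point): The same for the -y end bay.
- bail (a point): Middle of the underside of the carrier's bail, a flat level strip 34 mm wide (x), 77 mm long (y), 8 mm thick. It is 85 mm above the carrier's origin.
- lever (a joint): Pump lever angle in rad: 0 = up at rest (handle 0.3 rad above level), 0.6 = fully down at its stop. A spring returns it (about 5 N at the handle when up, 10 N when down). Axis level, along the station's y through x = +0.095, y = +0.27, z = 0.10 of the station. Press the handle down from above; a full stroke is about 0.09 m at the handle.
- lever_tip (a point): Point on the top of the black pump handle (26 mm thick round rubber grip) near its free end, 0.156 m from the lever's axis; moves with it.
- retract (a joint): How far the sprung hook is pulled down, in m: 0 = fully retracted (up), 0.105 = lower stop. Spring and weight together pull it up with about 12 N at 0 and 16.5 N at the bottom, damped (45 N s/m); it lifts the full carrier by itself.
- hook: Steel C-shaped hook, open toward the robot, on a boom from the column. Moves down with joint retract and slides (1.5 N friction) along the station's x, x = -0.02 to 0.15; parked at 0.118 to 0.145 at the start. Axes as the station's. Origin: middle of the seat's top, 177 mm above the table when retracted. Seat 40 mm wide (y), 50 mm clear (x), 8 mm thick. Roof: underside 50 mm above the seat.
- hook_tip (a point): Top of the hook's upturned tip, on the robot's side of the seat: 29 mm from the seat's middle, 14 mm above the seat, 8 mm thick. The stem stands as far behind the seat.
- hook_grip (a point): Grasp point on the hook's black upright grip plate, 83 mm above the seat's middle. The plate stands on the roof: 50 mm long (x), 14 mm thick (y), from 58 to 102 mm above the seat; pinch it from above across the station's y.
- lens1: Black camera lens barrel with steel mount ring, standing upright on its mount: 54 mm diameter, 55 mm tall, about 0.09 kg, origin at the centre of its underside, z up its axis. Two to four of the four are present.
- lens2: Black camera lens barrel with steel mount ring, standing upright on its mount: 54 mm diameter, 55 mm tall, about 0.09 kg, origin at the centre of its underside, z up its axis. Two to four of the four are present.
- lens3: Black camera lens barrel with steel mount ring, standing upright on its mount: 54 mm diameter, 55 mm tall, about 0.09 kg, origin at the centre of its underside, z up its axis. Two to four of the four are present.
- lens4: Black camera lens barrel with steel mount ring, standing upright on its mount: 54 mm diameter, 55 mm tall, about 0.09 kg, origin at the centre of its underside, z up its axis. Two to four of the four are present.
- cup: White tapered plastic cup, 56 mm wide, 55 mm tall, a bystander; origin under its centre.
- pot: Squat black pot, 60 mm wide, 38 mm tall, a bystander; origin under its centre.
- camera: Black camera body without lens lying on its back, mount up: about 105 (x) x 125 (y) mm, 67 mm high, a bystander; origin under its middle.
- dispenser: Glass dispenser with white collar and steel plunger, 72 mm wide, 145 mm tall, a bystander; origin under its centre.
- bottle: Clear bottle with blue cap, 66 mm wide, 200 mm tall, a bystander; origin under its centre.
- blower: Black rubber blower bulb with orange nozzle lying down, 140 mm long, 65 mm wide, a bystander; origin under it near the middle of the bulb.
- driver: Screwdriver 160 mm long lying down, a bystander; origin under it.
Mind the look-alikes: they are no part of the job. What is shaped like the lens1 but green, purple or red is not meant.

How it is judged:
On the way, in this order (a step that is already met when the one before it is completed fails the run):
1. every lens on the bench stands upright in an end bay of the carrier, the carrier still in its dock (x of lens1 in the frame of carrier between -0.035 and 0.035 m and y of lens1 in the frame of carrier between -0.16 and 0.16 m and (y of lens1 in the frame of carrier above 0.055 m or y of lens1 in the frame of carrier below -0.055 m) and z of lens1 in the frame of carrier between -0.005 and 0.02 m and angle between each of lens1, lens2, lens3, lens4's own z axis and vertical below 0.2 rad and x of lens2 in the frame of carrier between -0.035 and 0.035 m and y of lens2 in the frame of carrier between -0.16 and 0.16 m and (y of lens2 in the frame of carrier above 0.055 m or y of lens2 in the frame of carrier below -0.055 m) and z of lens2 in the frame of carrier between -0.005 and 0.02 m and x of lens3 in the frame of carrier between -0.035 and 0.035 m and y of lens3 in the frame of carrier between -0.16 and 0.16 m and (y of lens3 in the frame of carrier above 0.055 m or y of lens3 in the frame of carrier below -0.055 m) and z of lens3 in the frame of carrier between -0.005 and 0.02 m and x of lens4 in the frame of carrier between -0.035 and 0.035 m and y of lens4 in the frame of carrier between -0.16 and 0.16 m and (y of lens4 in the frame of carrier above 0.055 m or y of lens4 in the frame of carrier below -0.055 m) and z of lens4 in the frame of carrier between -0.005 and 0.02 m and z of carrier in the frame of station below 0.04 m), for 0.2 s.
2. first stroke: pump lever pushed right down (joint over 0.5) (value of joint lever above 0.5 rad), for 0.05 s.
3. first stroke: pump lever back up (joint under 0.08) (value of joint lever below 0.08 rad), for 0.05 s.
4. second stroke: pump lever pushed right down (joint over 0.5) (value of joint lever above 0.5 rad), for 0.05 s.
5. second stroke: pump lever back up (joint under 0.08) (value of joint lever below 0.08 rad), for 0.05 s.
6. third stroke: pump lever pushed right down (joint over 0.5) (value of joint lever above 0.5 rad), for 0.05 s.
7. third stroke: pump lever back up (joint under 0.08) (value of joint lever below 0.08 rad), for 0.05 s.
8. fourth stroke: pump lever pushed right down (joint over 0.5) (value of joint lever above 0.5 rad), for 0.05 s.
9. fourth stroke: pump lever back up (joint under 0.08) (value of joint lever below 0.08 rad), for 0.05 s.
10. retracting hook pulled down at least 65 mm (value of joint retract above 0.065 m), for 0.1 s.
At the end, for the whole second after the job is handed in: Every lens stands upright (within 0.2 rad) on the carrier's floor in an end bay; the carrier hangs from the hook's seat (within 35 mm of its middle) at least 45 mm above the dock, level within 0.12 rad and still (under 0.03 m/s), with the hook within 20 mm of fully retracted (x of lens1 in the frame of carrier between -0.035 and 0.035 m and y of lens1 in the frame of carrier between -0.16 and 0.16 m and (y of lens1 in the frame of carrier above 0.055 m or y of lens1 in the frame of carrier below -0.055 m) and z of lens1 in the frame of carrier between -0.005 and 0.02 m and angle between each of lens1, lens2, lens3, lens4's own z axis and vertical below 0.2 rad and x of lens2 in the frame of carrier between -0.035 and 0.035 m and y of lens2 in the frame of carrier between -0.16 and 0.16 m and (y of lens2 in the frame of carrier above 0.055 m or y of lens2 in the frame of carrier below -0.055 m) and z of lens2 in the frame of carrier between -0.005 and 0.02 m and x of lens3 in the frame of carrier between -0.035 and 0.035 m and y of lens3 in the frame of carrier between -0.16 and 0.16 m and (y of lens3 in the frame of carrier above 0.055 m or y of lens3 in the frame of carrier below -0.055 m) and z of lens3 in the frame of carrier between -0.005 and 0.02 m and x of lens4 in the frame of carrier between -0.035 and 0.035 m and y of lens4 in the frame of carrier between -0.16 and 0.16 m and (y of lens4 in the frame of carrier above 0.055 m or y of lens4 in the frame of carrier below -0.055 m) and z of lens4 in the frame of carrier between -0.005 and 0.02 m and z of carrier in the frame of station above 0.075 m and value of joint retract below 0.02 m and angle between carrier's own z axis and vertical below 0.12 rad and linear speed of carrier below 0.03 m/s and contact force between carrier and hook above 2 N and horizontal distance between carrier and hook below 0.035 m); the robot touches nothing.
It fails at once if a bystander (cup, pot, camera, dispenser, bottle, blower, screwdriver) moved more than 40 mm (distance of any of cup, pot, camera, dispenser, bottle, blower, driver from where it was at the start of the episode above 0.04 m).
Of lens1, lens2, lens3, lens4 only 2 to 4 are there at a start; the rules pass over those that are not, and their reading is None.
At some moment in a run one of lens1, lens2, lens3, lens4 may be knocked a few centimetres aside while the robot is not near it.
It also fails if it takes over 210 s, if anything falls off the work surface, if the arm or the gripper's body presses on something with over 40 N, if the wrist force passes 120 N, or if a joint passes its speed limit or range.

ROBOT

A 6-joint arm with a two-finger parallel gripper is mounted at the origin on the work surface. World frame = base frame: x ahead of the robot, y to its left, z up, the work surface at z = 0. Lengths are in m, angles in rad, forces in N, time in s.
With the tool pointing down it reaches from about 0.35 to 1 m from the base axis. Payload 7.1 kg.
Tool frame: the origin (TCP) lies at the very end of the fingers, on their centre line; the grasp point (between the pads) lies 19 mm behind it; z points along the fingers, y is the line along which they close (so a half turn about z gives the same grasp; the last joint's range is limited). The gripper opens to 85 mm and grips with 20 to 120 N. Pads are 22 mm wide; open, the fingers measure 114 mm over their backs; the gripper's body (76 mm by 85 mm) begins 54 mm behind the grasp point. The pads swing forward as they close: fully open they stand 13 mm farther back than shut.
Start: joints at [1.146, 0.423, 1.63, -0, 1.089, -0.019], TCP at [0.247, 0.574, 0.231] pointing down, gripper open.
Joint ranges: [-3, 3], [-0.9, 2.11], [0.09, 2.58], [-1.31, 4.45], [0.11, 2.69], [-2.54, 2.54]. Speed limits (rad/s): [2.39, 2.39, 3.01, 3.14, 3.14, 3.14].

INTERFACE

Orientations are given as a unit quaternion [w, x, y, z].
In Python, from rig import sense, get_image, finish_job, search_frame, trace, landmark_of gives the robot as it stands.
- The arm moves only by the tool apply_moves, never from a script. Its argument "commands" is a list of rows, each an object with "offset": the shift along the tool's x, y, z in mm, a list of three; "twist": the turn about the tool's z in degrees; "fingers": the opening, from 0 (shut) to 1 (fully open). A call has 1 to 10 rows; each row is the pose to reach, as a shift and turn from the pose commanded when the call began, along the tool's axes at that moment; what a row does not reach only later rows make up. A row lasts 1/10 s, in which the tool goes at most 50 mm and 8.59 degrees, less where a joint would pass 70% of its speed; a pose out of reach is approached as far as the arm can. A call with a gripper value outside its range is refused whole. The fingers move at their own pace and stop on an object; "grip_force" is the grip in N (left out, the last holds). Time passes only in rows, so rows that repeat a pose let the fingers close. It gives the time, the measured TCP pose, the force, the opening and the grip force at its end, in the units of the state.
- sense(): the state, without advancing time (a new reading comes with each control period).
- get_image(name): name is "scene" or "top"; returns a dict with "color" (420x560x3 uint8, blue, green, red), "camera_matrix" (3x3 intrinsics, pixels), "dist_coeffs" ([k1, k2, p1, p2, k3] as OpenCV has them; the pictures are not rectified), "R" (3x3) and "t" (3): a world point X has camera coordinates R X + t. Camera axes: x right, y down, z forward; pixel columns grow to the right and rows downward; lengths in m; the calibration is good to about 2 mm. A picture is of the moment at which its call begins. There is no depth.
- finish_job(): hands the job in; it is judged then, once.
Trained networks look in the newest picture that a camera, given by its name, has taken for a name from the list of things; names that differ only in an ending like _2 or _b are one class to them, and where a whole thing is asked for, a point or a joint stands for the part that bears it (a point fixed in the world has none). Each returns a list of dicts, best first, with "conf" (0 to 1); they miss things now and then, are a little off and sometimes report something else, mostly with a low value. They report only what shows in the picture. A call takes as long as a camera call. They do not tell look-alikes from the thing itself.
- search_frame(target, camera): "extent" ([left, top, width, height] in pixels, round what is visible of it).
- trace(target, camera): "mask" (420x560 bool, what is visible of it) and "extent" ([left, top, width, height] in pixels, round what is visible of it).
- landmark_of(target, camera): "pixel" ([row, column] in pixels: a listed point, or the origin of a listed thing).
The state is a dict: "time": time; "joints": joint angles; "qd": joint speeds; "effort": joint torques, N m; "ee_pos": TCP position; "eef_rot": TCP orientation; "wrist_force": force on the tool from outside, world axes, zero at the start; "torque": the same for the moment, N m; "grip_width": finger opening in m; "finger_force": force on a finger pad.
Only numpy, scipy, OpenCV 4.12 (cv2) and the standard library are available. Lean on these libraries where they do the work, as an engineer would, in place of code of your own. Each camera call takes 0.05 s, during which the arm holds its last target. There are 200 camera calls.

## Working session

There is one attempt and no reset: what is moved stays moved. The work goes in short steps, Python scripts to look and compute and a tool call to move; the robot and the scene stay as the last step left them, time stands still between calls to the robot, and variables do not carry over. Pictures are saved under pics/ and viewed, at most 18 in all, crops included, and the job is handed in when it is done.

Besides the shell and the picture viewer there is one more tool, called after ">>>" in YAML: its name, and indented under it one key for each argument. apply_moves: Moves the arm, as the interface text tells. Its arguments: {"type":"object","properties":{"commands":{"type":"array"},"grip_force":{"type":"number"}},"required":["commands"]}

```bash
mkdir -p pics; ls; python3 - <<'E'
from rig import *
import cv2,numpy as np
s=sense(); print({k:np.round(v,3) for k,v in s.items()})
for c in("scene","top"):
    g=get_image(c); cv2.imwrite(f"pics/{c}0.png",g["color"])
    print(c,g["camera_matrix"],g["dist_coeffs"],g["R"],g["t"])
E
```

```text
pics
{'time': np.float64(0.0), 'joints': array([ 1.146,  0.424,  1.631,  0.   ,  1.089, -0.019]), 'qd': array([ 0.002,  0.   ,  0.   , -0.001, -0.   ,  0.001]), 'effort': array([ 1.0000e-03, -5.5741e+01, -2.8173e+01,  0.0000e+00,  8.0000e-03,
       -0.0000e+00]), 'ee_pos': array([0.246, 0.574, 0.231]), 'eef_rot': array([-0.   ,  0.202,  0.979, -0.001]), 'wrist_force': array([ 0.136, -0.535,  0.01 ]), 'torque': array([-0.015, -0.019, -0.041]), 'finger_force': np.float64(0.0), 'grip_width': np.float64(0.085)}
scene [[390.96251457   0.         276.9086742 ]
 [  0.         390.96251457 210.0766721 ]
 [  0.           0.           1.        ]] [-0.09781204  0.          0.          0.          0.        ] [[ 0.45479918  0.89051407 -0.01193276]
 [ 0.64196113 -0.33708738 -0.68866393]
 [-0.6172873   0.30554342 -0.72498249]] [-0.25579788 -0.25473853  1.74200045]
top [[416.56099647   0.         282.30128539]
 [  0.         416.56099647 212.64590559]
 [  0.           0.           1.        ]] [-0.08736997  0.          0.          0.          0.        ] [[ 0.04991572 -0.99874295 -0.00457549]
 [-0.96883278 -0.0473069  -0.24315654]
 [ 0.24263443  0.01657022 -0.96997627]] [0.00709599 0.62337475 1.11721617]
```

View pics/scene0.png

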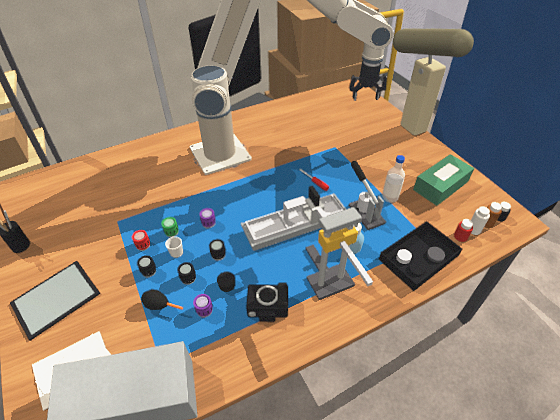

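View pics/top0.png

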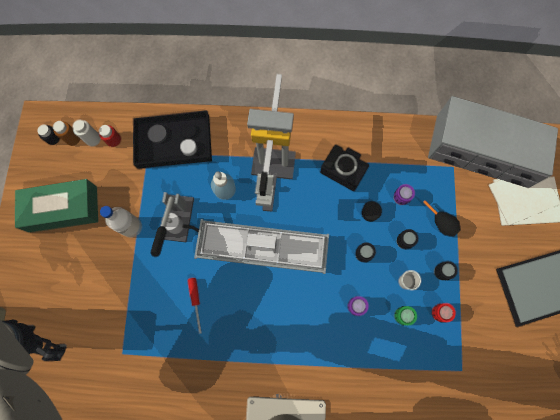

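The pictures show three plain black lens barrels: top (367,252), (408,239), (447,270), and scene (218,249), (187,272), (147,265). The pot is the plain black disc at top (371,211). The red, green and purple barrels are look-alikes. The carrier is at top (262,245), the lever handle end at (155,245) and the hook at about (263,185).

```bash
cat > h.py <<'E'
from rig import *
import cv2,numpy as np
from scipy.optimize import least_squares
from scipy.spatial.transform import Rotation as Ro
G={}
def cam(c):
    if c not in G: G[c]=get_image(c)
    return G[c]
def ray(c,px):  # px=[row,col]
    g=cam(c); u=cv2.undistortPoints(np.array([[[px[1],px[0]]]],float),g["camera_matrix"],np.array(g["dist_coeffs"]))[0,0]
    R=np.array(g["R"]); return -R.T@np.array(g["t"]), R.T@np.array([u[0],u[1],1])
def onz(c,px,z):
    o,d=ray(c,px); return o+d*(z-o[2])/d[2]
def tri(p):  # {cam:px}
    A=np.zeros((3,3));b=np.zeros(3)
    for c,px in p.items():
        o,d=ray(c,px); d=d/np.linalg.norm(d);P=np.eye(3)-np.outer(d,d);A+=P;b+=P@o
    x=np.linalg.solve(A,b); return x,max(np.linalg.norm(np.cross(x-ray(c,q)[0],ray(c,q)[1]/np.linalg.norm(ray(c,q)[1]))) for c,q in p.items())
def proj(c,X):
    g=cam(c); r=cv2.Rodrigues(np.array(g["R"]))[0]
    return cv2.projectPoints(np.array(X,float).reshape(-1,1,3),r,np.array(g["t"]),g["camera_matrix"],np.array(g["dist_coeffs"]))[0][:,0,::-1]
def lens(z=0,cams=("top","scene"),cmin=.2):
    for c in cams:
        for l in landmark_of("lens1",c):
            if l["conf"]>cmin: print(c,"lens",round(l["conf"],2),np.round(l["pixel"]),np.round(onz(c,l["pixel"],z)[:2],3))
def pts(names):
    for n in names:
        p={};cf=[]
        for c in("top","scene"):
            L=landmark_of(n,c)
            if L: p[c]=L[0]["pixel"];cf.append(round(L[0]["conf"],2))
        if len(p)==2: x,e=tri(p);print(n,cf,np.round(x,4),"err",round(e,4))
        else: print(n,cf,p)
def tool(P,zt=None):  # world point(s)-> offset in tool axes mm
    s=sense();w,x,y,z=s["eef_rot"];R=Ro.from_quat([x,y,z,w])
    return np.round(1000*R.inv().apply(np.array(P)-s["ee_pos"]),1)
E
python3 - <<'E'
from h import *
lens()
pts("station carrier bay_left bay_right bail lever_tip hook hook_tip hook_grip cup pot camera dispenser bottle blower driver".split())
E
```

```text
top lens 0.92 [272. 442.] [ 0.482 -0.448]
top lens 0.91 [313. 402.] [ 0.357 -0.325]
top lens 0.84 [315. 444.] [ 0.357 -0.448]
top lens 0.79 [307. 357.] [ 0.368 -0.193]
top lens 0.76 [240. 404.] [ 0.573 -0.333]
top lens 0.6 [196. 402.] [ 0.713 -0.329]
top lens 0.54 [252. 362.] [ 0.531 -0.205]
scene lens 0.91 [280. 184.] [ 0.572 -0.349]
scene lens 0.89 [269. 147.] [ 0.474 -0.452]
scene lens 0.73 [252. 218.] [ 0.515 -0.209]
scene lens 0.68 [204. 299.] [0.445 0.156]
scene lens 0.66 [244. 143.] [ 0.358 -0.435]
scene lens 0.63 [225. 210.] [ 0.384 -0.186]
scene lens 0.61 [311. 205.] [ 0.713 -0.328]
scene lens 0.5 [231. 170.] [ 0.344 -0.329]
scene lens 0.42 [197. 390.] [0.577 0.495]
scene lens 0.31 [180. 313.] [0.347 0.276]
station [0.87, 0.62] [0.5382 0.0998 0.0157] err 0.0057
carrier [0.78, 0.77] [0.5248 0.0878 0.0364] err 0.0011
bay_left [0.62, 0.73] [0.518  0.148  0.0801] err 0.0415
bay_right [0.55, 0.71] [0.5456 0.0437 0.0979] err 0.083
bail [0.77, 0.59] [0.5369 0.0902 0.1032] err 0.0005
lever_tip [0.95, 0.55] [0.4998 0.3712 0.1505] err 0.0038
hook [0.97, 0.74] [0.6462 0.0845 0.1781] err 0.005
hook_tip [0.61, 0.74] [0.6174 0.0938 0.1876] err 0.0038
hook_grip [0.94, 0.79] [0.6541 0.0845 0.264 ] err 0.0022
cup [0.56, 0.64] [ 0.4456 -0.3426 -0.0033] err 0.0059
pot [0.63, 0.61] [ 0.6474 -0.2216 -0.0075] err 0.0033
camera [0.75, 0.62] [ 0.772  -0.14   -0.0058] err 0.0044
dispenser [0.91, 0.66] [0.7103 0.2216 0.009 ] err 0.003
bottle [0.77, 0.68] [ 0.5721  0.4936 -0.0054] err 0.0023
blower [0.97] {'top': [225.5, 444.2]}
driver [0.74, 0.71] [ 0.5714 -0.1167  0.4235] err 0.2139
```

```bash
cat >> h.py <<'E'
from scipy.optimize import minimize
def cyl(r,h,z0=0): 
    a=np.linspace(0,2*np.pi,24,endpoint=False); c=np.c_[r*np.cos(a),r*np.sin(a)]
    return np.r_[np.c_[c,0*a+z0],np.c_[c,0*a+z0+h]]
def box(lx,ly,z0,z1):
    return np.array([[sx*lx/2,sy*ly/2,z] for sx in(-1,1) for sy in(-1,1) for z in(z0,z1)])
def fit(pts_,masks,x0,yaw=True):
    def pose(v):
        th=v[2] if yaw else 0; R=Ro.from_euler('z',th).as_matrix(); return pts_@R.T+[v[0],v[1],0]
    def cost(v):
        s=0
        for c,m in masks.items():
            r=np.zeros((420*4,560*4),np.uint8)
            q=proj(c,pose(v))[:,::-1]; hull=cv2.convexHull(((q+.5)*4*16).astype(np.int32))
            cv2.fillConvexPoly(r,hull,1,shift=4); r=cv2.resize(r.astype(np.float32),(560,420),interpolation=cv2.INTER_AREA)
            s+=1-np.minimum(r,m).sum()/np.maximum(r,m).sum()
        return s
    x0=np.array(x0,float); n=len(x0)
    sim=np.vstack([x0]+[x0+np.eye(n)[i]*[.012,.012,.04][i] for i in range(n)])
    o=minimize(cost,x0,method="Nelder-Mead",options=dict(initial_simplex=sim,xatol=2e-4,fatol=1e-4)); return o.x,o.fun
def masks_near(name,X,tol=14):
    o={}
    for c in("top","scene"):
        p=proj(c,X)[0]
        for m in trace(name,c):
            ys,xs=np.nonzero(m["mask"]); 
            if len(ys) and np.hypot(ys.mean()-p[0],xs.mean()-p[1])<tol: o[c]=m["mask"].astype(np.float32);break
    return o
E
python3 - <<'E'
from h import *
import pickle
T={c:trace("lens1",c) for c in("top","scene")}
for p in[(.527,-.207),(.573,-.34),(.48,-.45)]:
    ms={}
    for c in T:
        q=proj(c,[*p,.027])[0]
        for m in T[c]:
            ys,xs=np.nonzero(m["mask"])
            if len(ys) and np.hypot(ys.mean()-q[0],xs.mean()-q[1])<12: ms[c]=m["mask"].astype(np.float32);break
    for k in [ms]+[{c:ms[c]} for c in ms]: print(list(k),*[np.round(v,4) for v in fit(cyl(.027,.055),k,p,False)])
ms=masks_near("carrier",[.53,.09,.045],25)
for k in [ms]+[{c:ms[c]} for c in ms]: print("carrier",list(k),*[np.round(v,4) for v in fit(box(.09,.348,.032,.054),k,[.53,.09,0.05])])
g=cam("top")["color"];img=cv2.resize(g[160:290,150:350],None,fx=4,fy=4,interpolation=cv2.INTER_CUBIC)
m=ms["top"][160:290,150:350].astype(np.uint8);cs,_=cv2.findContours(cv2.resize(m,None,fx=4,fy=4),0,1);cv2.drawContours(img,cs,-1,(0,0,255),1)
cv2.imwrite("pics/car.png",img)
E
```

```text
['top'] [ 0.5267 -0.2093] 0.1139
['top'] [ 0.5267 -0.2093] 0.1139
['top', 'scene'] [ 0.5714 -0.3359] 0.2062
['top'] [ 0.572  -0.3342] 0.1034
['scene'] [ 0.5692 -0.3368] 0.0696
['top', 'scene'] [ 0.4841 -0.4473] 0.207
['top'] [ 0.4856 -0.4476] 0.0668
['scene'] [ 0.4794 -0.4478] 0.0961
carrier ['top'] [ 0.5307  0.0913 -0.0679] 0.0285
carrier ['top'] [ 0.5307  0.0913 -0.0679] 0.0285
```

View pics/car.png

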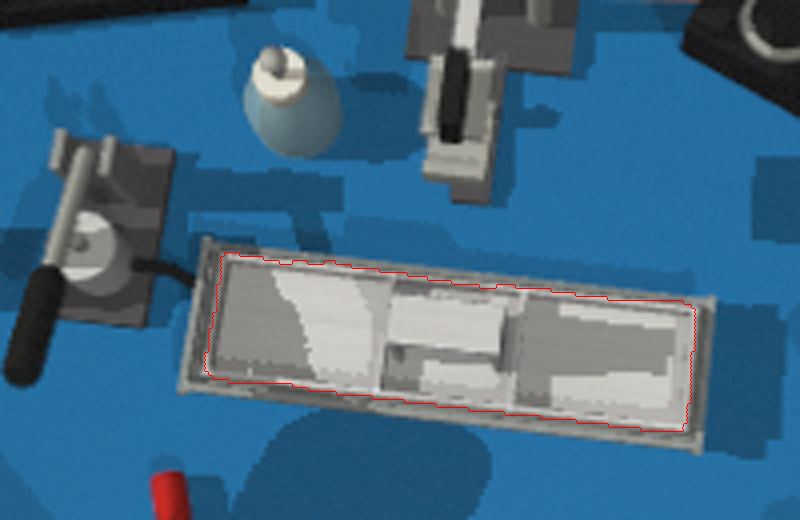

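The red outline matches the pan rim, so the carrier is at about (0.531, 0.091) with yaw -0.068. The hook and lever landmarks agree with that station pose. I'll move toward the first lens now.

>>> apply_moves:
  commands:
    - {"offset": [-34, -37, 0], "twist": 8, "fingers": 1}
    - {"offset": [-68, -73, 0], "twist": 16, "fingers": 1}
    - {"offset": [-102, -110, 0], "twist": 24, "fingers": 1}
    - {"offset": [-136, -146, 0], "twist": 32, "fingers": 1}
    - {"offset": [-170, -183, 0], "twist": 40, "fingers": 1}
    - {"offset": [-204, -219, 0], "twist": 48, "fingers": 1}
    - {"offset": [-239, -256, 0], "twist": 56, "fingers": 1}
    - {"offset": [-273, -292, 0], "twist": 63, "fingers": 1}
    - {"offset": [-307, -328, 0], "twist": 70.5, "fingers": 1}
    - {"offset": [-341, -365, 0], "twist": 70.5, "fingers": 1}
  grip_force: 40

```text
time: 3.2
ee_pos: [0.4164, 0.1026, 0.2317]
eef_rot: [0.0, 0.731, 0.682, 0.001]
wrist_force: [1.2, 0.4, -0.2]
grip_width: 0.0853
finger_force: 0.0
```

```bash
python3 - <<'E'
from h import *
s=sense();print(s["eef_rot"],s["ee_pos"])
for p in[(.527,-.209),(.571,-.335),(.483,-.448)]:print(tool([*p,.2]),tool([*p,.024]))
E
```

```text
[3.05698762e-04 7.31063945e-01 6.82308683e-01 5.25352394e-04] [0.41636344 0.1026276  0.23174577]
[-303.3  131.8   31.8] [-303.3  131.6  207.8]
[-425.9  184.4   31.8] [-426.   184.2  207.8]
[-544.7  104.4   31.7] [-544.8  104.2  207.7]
```

```bash
python3 - <<'E'
from h import *
lens(0,("top",),.4)
E
```

```text
top lens 0.93 [312. 403.] [ 0.36  -0.326]
top lens 0.88 [312. 440.] [ 0.366 -0.437]
top lens 0.87 [304. 357.] [ 0.378 -0.192]
top lens 0.74 [237. 402.] [ 0.582 -0.328]
top lens 0.7 [253. 360.] [ 0.53 -0.2 ]
top lens 0.58 [271. 440.] [ 0.484 -0.441]
top lens 0.57 [196. 399.] [ 0.712 -0.321]
```

>>> apply_moves:
  commands:
    - {"offset": [-45, 19, 4], "twist": 0, "fingers": 1}
    - {"offset": [-90, 38, 8], "twist": 0, "fingers": 1}
    - {"offset": [-135, 58, 14], "twist": 0, "fingers": 1}
    - {"offset": [-180, 78, 20], "twist": 0, "fingers": 1}
    - {"offset": [-222, 97, 26], "twist": 0, "fingers": 1}
    - {"offset": [-264, 115, 32], "twist": 0, "fingers": 1}
    - {"offset": [-303, 132, 40], "twist": 0, "fingers": 1}
    - {"offset": [-303, 132, 80], "twist": 0, "fingers": 1}
    - {"offset": [-303, 132, 110], "twist": 0, "fingers": 1}
    - {"offset": [-303, 132, 120], "twist": 0, "fingers": 1}

```text
time: 4.3
ee_pos: [0.526, -0.2054, 0.1083]
eef_rot: [-0.002, 0.73, 0.684, -0.001]
wrist_force: [0.3, -0.3, 0.0]
grip_width: 0.0853
finger_force: 0.0
```

```bash
python3 - <<'E'
from h import *
c=cam("scene")["color"];cv2.imwrite("pics/s1.png",cv2.resize(c[180:340,80:280],None,fx=3,fy=3))
lens(0,("scene",),.4)
print(tool([.527,-.209,.024]))
E
```

```text
scene lens 0.83 [270. 148.] [ 0.48  -0.449]
scene lens 0.73 [313. 206.] [ 0.72  -0.325]
scene lens 0.73 [245. 144.] [ 0.364 -0.435]
scene lens 0.7 [255. 217.] [ 0.527 -0.214]
scene lens 0.64 [278. 188.] [ 0.57  -0.335]
scene lens 0.53 [233. 169.] [ 0.353 -0.336]
[-3.6  0.5 86.1]
```

View pics/s1.png

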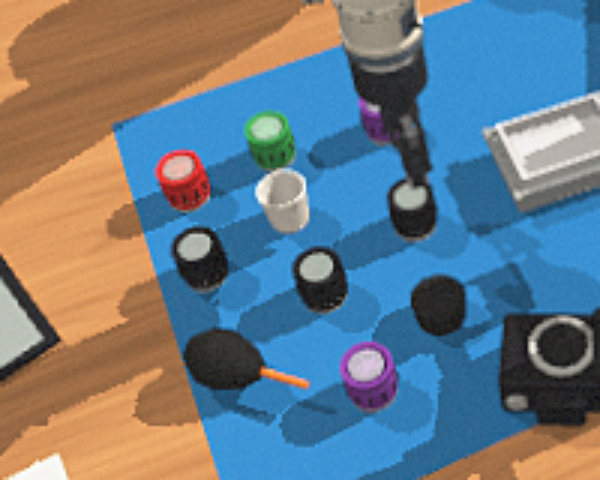

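The lens under the gripper (crop (411,210)) is in place, so I'll descend and grip.

>>> apply_moves:
  commands:
    - {"offset": [-4, 0, 30], "twist": 0, "fingers": 1}
    - {"offset": [-4, 0, 60], "twist": 0, "fingers": 1}
    - {"offset": [-4, 0, 80], "twist": 0, "fingers": 1}
    - {"offset": [-4, 0, 86], "twist": 0, "fingers": 1}
    - {"offset": [-4, 0, 86], "twist": 0, "fingers": 1}
    - {"offset": [-4, 0, 86], "twist": 0, "fingers": 0.5}
    - {"offset": [-4, 0, 86], "twist": 0, "fingers": 0.4}
    - {"offset": [-4, 0, 86], "twist": 0, "fingers": 0.3}
    - {"offset": [-4, 0, 86], "twist": 0, "fingers": 0.3}
    - {"offset": [-4, 0, 86], "twist": 0, "fingers": 0.3}

```text
time: 5.4
ee_pos: [0.5285, -0.2108, 0.027]
eef_rot: [0.001, 0.73, 0.684, 0.001]
wrist_force: [-0.6, 1.0, 6.4]
grip_width: 0.0529
finger_force: 41.0
```

>>> apply_moves:
  commands:
    - {"offset": [0, 0, -20], "twist": 0, "fingers": 0.3}
    - {"offset": [0, 0, -60], "twist": 0, "fingers": 0.3}
    - {"offset": [0, 0, -100], "twist": 0, "fingers": 0.3}
    - {"offset": [0, 0, -140], "twist": 0, "fingers": 0.3}
    - {"offset": [0, 0, -170], "twist": 0, "fingers": 0.3}
    - {"offset": [0, 0, -180], "twist": 0, "fingers": 0.3}

```text
time: 6.0
ee_pos: [0.5292, -0.2112, 0.2096]
eef_rot: [0.003, 0.73, 0.684, 0.001]
wrist_force: [-0.4, -0.2, -1.0]
grip_width: 0.0526
finger_force: 42.4
```

```bash
cat >> h.py <<'E'
CX,CY,CW=.5307,.0913,-.068
def cw(x,y,z): c,s=np.cos(CW),np.sin(CW); return np.array([CX+c*x-s*y,CY+s*x+c*y,z])
def yawerr():
    s=sense();w,x,y,z=s["eef_rot"];t=Ro.from_quat([x,y,z,w]).as_matrix()[:,1];return round(np.degrees(np.arctan2(t[1],t[0])-CW),2)
E
python3 - <<'E'
from h import *
print(sense()["grip_width"],sense()["ee_pos"],yawerr())
for y in(-.079,-.135,.138):print(y,tool(cw(0,y,.06)))
for c in("top",):
    ms=masks_near("lens1",[.573,-.336,.027]);print(list(ms),fit(cyl(.027,.055),ms,(.572,-.335),False))
    print([np.round(p["pixel"]) for p in landmark_of("bay_right","top")],proj("top",[cw(0,-.11,.035),cw(0,.11,.035)]))
E
```

```text
0.052594079386427246 [ 0.52922007 -0.21121005  0.20962469] 0.15
-0.079 [223.3 -19.5 149. ]
-0.135 [167.3 -19.6 149.1]
0.138 [440.3 -18.9 148.5]
['scene'] (array([ 0.56895264, -0.33646397]), np.float64(0.08813142776489258))
[array([250., 306.])] [[250.07863798 300.00849272]
 [241.3182287  225.26787868]]
```

```bash
python3 - <<'E'
from h import *
P=[cw(0,.048,.054),cw(0,-.048,.054)]+[cw(x,y,.054) for x in(.045,-.045) for y in(.174,-.174)]+[cw(x,y,.039) for x in(.05,-.05) for y in(.185,-.185)]
q=proj("top",P);print(np.round((q-[160,150])*4))
E
```

```text
[[331. 382.]
 [346. 515.]
 [250. 220.]
 [305. 696.]
 [372. 200.]
 [429. 684.]
 [246. 211.]
 [304. 710.]
 [380. 188.]
 [440. 697.]]
```

>>> apply_moves:
  commands:
    - {"offset": [45, -4, 0], "twist": 0, "fingers": 0.3}
    - {"offset": [90, -8, 0], "twist": 0, "fingers": 0.3}
    - {"offset": [135, -12, 0], "twist": 0, "fingers": 0.3}
    - {"offset": [180, -16, 0], "twist": 0, "fingers": 0.3}
    - {"offset": [215, -19, 0], "twist": 0, "fingers": 0.3}
    - {"offset": [222, -19, 30], "twist": 0, "fingers": 0.3}
    - {"offset": [222, -19, 65], "twist": 0, "fingers": 0.3}
    - {"offset": [222, -19, 85], "twist": 0, "fingers": 0.3}
    - {"offset": [222, -19, 90], "twist": 0, "fingers": 0.3}
    - {"offset": [222, -19, 90], "twist": 0, "fingers": 0.3}

```text
time: 7.3
ee_pos: [0.522, 0.0123, 0.1139]
eef_rot: [-0.001, 0.73, 0.684, -0.001]
wrist_force: [0.1, 0.2, 0.6]
grip_width: 0.0529
finger_force: 42.4
```

```bash
python3 - <<'E'
from h import *
print(tool(cw(0,-.080,.061)))
a=cam("top")["color"][190:290,200:350];b=cam("scene")["color"][170:270,220:370]
cv2.imwrite("pics/p1.png",cv2.resize(np.vstack([a,b]),None,fx=3,fy=3,interpolation=2))
E
```

```text
[-0.6  3.4 52.9]
```

View pics/p1.png

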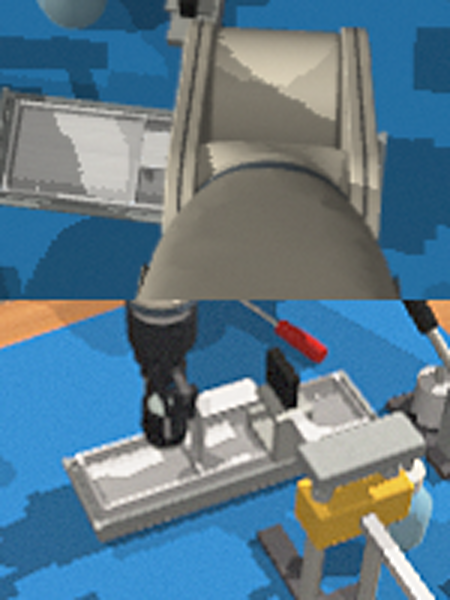

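The held lens is upright over the right bay, next to the partition (lower crop at about (165,415)). I'll lower it and release.

>>> apply_moves:
  commands:
    - {"offset": [0, 3, 20], "twist": 0, "fingers": 0.3}
    - {"offset": [0, 3, 38], "twist": 0, "fingers": 0.3}
    - {"offset": [0, 3, 48], "twist": 0, "fingers": 0.3}
    - {"offset": [0, 3, 51], "twist": 0, "fingers": 0.3}
    - {"offset": [0, 3, 53], "twist": 0, "fingers": 0.3}
    - {"offset": [0, 3, 53], "twist": 0, "fingers": 0.3}

```text
time: 8.0
ee_pos: [0.5264, 0.012, 0.0629]
eef_rot: [0.0, 0.73, 0.684, 0.0]
wrist_force: [-0.1, -0.6, -0.9]
grip_width: 0.0528
finger_force: 42.7
```

```bash
python3 - <<'E'
from h import *
print(tool(cw(0,-.080,.061)),sense()["wrist_force"],sense()["torque"])
E
```

```text
[-0.6 -1.2  1.9] [-0.06016165 -0.56056178 -0.9338221 ] [-0.19609453  0.00919554  0.01130969]
```

>>> apply_moves:
  commands:
    - {"offset": [0, 0, 2], "twist": 0, "fingers": 0.3}
    - {"offset": [0, 0, 3], "twist": 0, "fingers": 0.3}
    - {"offset": [0, 0, 3], "twist": 0, "fingers": 0.3}
    - {"offset": [0, 0, 3], "twist": 0, "fingers": 0.85}
    - {"offset": [0, 0, 3], "twist": 0, "fingers": 0.85}
    - {"offset": [0, 0, 3], "twist": 0, "fingers": 0.85}
    - {"offset": [0, 0, -20], "twist": 0, "fingers": 0.85}
    - {"offset": [0, 0, -60], "twist": 0, "fingers": 1}
    - {"offset": [0, 0, -100], "twist": 0, "fingers": 1}
    - {"offset": [0, 0, -120], "twist": 0, "fingers": 1}

```text
time: 9.0
ee_pos: [0.5274, 0.0122, 0.1853]
eef_rot: [0.001, 0.73, 0.684, 0.001]
wrist_force: [0.6, -0.9, 0.0]
grip_width: 0.0855
finger_force: 0.0
```

```bash
python3 - <<'E'
from h import *
print(sense()["ee_pos"])
lens(0,("top","scene"),.4)
print(tool([.571,-.335,.024]))
E
```

```text
[0.5274064  0.01217768 0.18532962]
top lens 0.9 [273. 440.] [ 0.479 -0.441]
top lens 0.88 [306. 358.] [ 0.374 -0.196]
top lens 0.77 [240. 406.] [ 0.576 -0.339]
top lens 0.76 [197. 401.] [ 0.71  -0.326]
top lens 0.73 [313. 441.] [ 0.36  -0.441]
top lens 0.61 [317. 404.] [ 0.347 -0.329]
scene lens 0.82 [278. 186.] [ 0.57  -0.342]
scene lens 0.78 [274. 147.] [ 0.493 -0.455]
scene lens 0.73 [307. 205.] [ 0.701 -0.322]
scene lens 0.66 [246. 144.] [ 0.37  -0.437]
scene lens 0.59 [214. 273.] [0.442 0.047]
scene lens 0.59 [224. 208.] [ 0.377 -0.191]
[-343.5   67.6  158.2]
```

>>> apply_moves:
  commands:
    - {"offset": [-48, 9, -5], "twist": 0, "fingers": 1}
    - {"offset": [-96, 18, -5], "twist": 0, "fingers": 1}
    - {"offset": [-144, 28, -5], "twist": 0, "fingers": 1}
    - {"offset": [-192, 38, -5], "twist": 0, "fingers": 1}
    - {"offset": [-240, 48, 0], "twist": 0, "fingers": 1}
    - {"offset": [-288, 57, 10], "twist": 0, "fingers": 1}
    - {"offset": [-325, 64, 30], "twist": 0, "fingers": 1}
    - {"offset": [-345, 68, 60], "twist": 0, "fingers": 1}
    - {"offset": [-345, 68, 75], "twist": 0, "fingers": 1}
    - {"offset": [-345, 68, 75], "twist": 0, "fingers": 1}

```text
time: 10.2
ee_pos: [0.5684, -0.335, 0.1026]
eef_rot: [-0.004, 0.73, 0.683, -0.001]
wrist_force: [0.1, -0.2, -0.4]
grip_width: 0.0857
finger_force: 0.0
```

```bash
python3 - <<'E'
from h import *
for k in ("scene","top"):
  for l in landmark_of("lens1",k):
    p=onz(k,l["pixel"],0)
    if np.hypot(*(p[:2]-[.572,-.336]))<.06: print(k,l["conf"],p, tool([p[0],p[1],.024]))
    p=onz(k,l["pixel"],.035)
    if np.hypot(*(p[:2]-[.5274,.0122]))<.06: print(k,l["conf"],p)
print(tool([.572,-.336,.024]))
E
```

```text
scene 0.71 [ 0.56288598 -0.33792894  0.        ] [-3.3 -7.5 82.4]
scene 0.5 [0.52844972 0.01178736 0.035     ]
top 0.62 [ 0.57665529 -0.33251134  0.        ] [ 3.5  4.4 84.3]
[-0.3 -0.  84.3]
```

>>> apply_moves:
  commands:
    - {"offset": [0, 0, 30], "twist": 0, "fingers": 1}
    - {"offset": [0, 0, 60], "twist": 0, "fingers": 1}
    - {"offset": [0, 0, 75], "twist": 0, "fingers": 1}
    - {"offset": [0, 0, 80], "twist": 0, "fingers": 1}
    - {"offset": [0, 0, 80], "twist": 0, "fingers": 1}
    - {"offset": [0, 0, 80], "twist": 0, "fingers": 0.5}
    - {"offset": [0, 0, 80], "twist": 0, "fingers": 0.4}
    - {"offset": [0, 0, 80], "twist": 0, "fingers": 0.3}
    - {"offset": [0, 0, 80], "twist": 0, "fingers": 0.3}
    - {"offset": [0, 0, 80], "twist": 0, "fingers": 0.3}

```text
time: 11.4
ee_pos: [0.5723, -0.3372, 0.029]
eef_rot: [0.001, 0.73, 0.684, 0.0]
wrist_force: [-0.4, 0.7, 6.3]
grip_width: 0.0529
finger_force: 42.0
```

>>> apply_moves:
  commands:
    - {"offset": [0, 0, -20], "twist": 0, "fingers": 0.3}
    - {"offset": [0, 0, -60], "twist": 0, "fingers": 0.3}
    - {"offset": [0, 0, -100], "twist": 0, "fingers": 0.3}
    - {"offset": [0, 0, -140], "twist": 0, "fingers": 0.3}
    - {"offset": [0, 0, -170], "twist": 0, "fingers": 0.3}
    - {"offset": [0, 0, -180], "twist": 0, "fingers": 0.3}
    - {"offset": [0, 0, -180], "twist": 0, "fingers": 0.3}
    - {"offset": [0, 0, -180], "twist": 0, "fingers": 0.3}

```text
time: 12.2
ee_pos: [0.5704, -0.3361, 0.2057]
eef_rot: [-0.001, 0.73, 0.684, -0.0]
wrist_force: [-0.8, 0.6, -1.2]
grip_width: 0.0529
finger_force: 42.3
```

```bash
python3 - <<'E'
from h import *
print(sense()["grip_width"],yawerr())
for y in(-.137,.138):print(y,tool(cw(0,y,.06)))
E
```

```text
0.0528680417327573 0.14
-0.137 [286.8 -67.6 146.2]
0.138 [561.8 -66.9 146.4]
```

>>> apply_moves:
  commands:
    - {"offset": [48, -11, 0], "twist": 0, "fingers": 0.3}
    - {"offset": [96, -22, 0], "twist": 0, "fingers": 0.3}
    - {"offset": [144, -34, 0], "twist": 0, "fingers": 0.3}
    - {"offset": [192, -45, 0], "twist": 0, "fingers": 0.3}
    - {"offset": [240, -56, 0], "twist": 0, "fingers": 0.3}
    - {"offset": [275, -64, 10], "twist": 0, "fingers": 0.3}
    - {"offset": [287, -67, 40], "twist": 0, "fingers": 0.3}
    - {"offset": [287, -67, 70], "twist": 0, "fingers": 0.3}
    - {"offset": [287, -67, 75], "twist": 0, "fingers": 0.3}
    - {"offset": [287, -67, 75], "twist": 0, "fingers": 0.3}

```text
time: 13.2
ee_pos: [0.5217, -0.0458, 0.1304]
eef_rot: [-0.002, 0.73, 0.684, -0.002]
wrist_force: [1.5, 0.1, -1.0]
grip_width: 0.0525
finger_force: 42.4
```

```bash
python3 - <<'E'
from h import *
print(tool(cw(0,-.137,.063)),yawerr())
E
```

```text
[ 0.4 -0.  67.4] 0.15
```

>>> apply_moves:
  commands:
    - {"offset": [0, 0, 25], "twist": 0, "fingers": 0.3}
    - {"offset": [0, 0, 45], "twist": 0, "fingers": 0.3}
    - {"offset": [0, 0, 58], "twist": 0, "fingers": 0.3}
    - {"offset": [0, 0, 64], "twist": 0, "fingers": 0.3}
    - {"offset": [0, 0, 66], "twist": 0, "fingers": 0.3}
    - {"offset": [0, 0, 68], "twist": 0, "fingers": 0.3}
    - {"offset": [0, 0, 68], "twist": 0, "fingers": 0.3}

```text
time: 13.9
ee_pos: [0.5237, -0.046, 0.0648]
eef_rot: [0.0, 0.73, 0.684, 0.0]
wrist_force: [0.1, -0.8, -0.4]
grip_width: 0.0532
finger_force: 42.4
```

```bash
python3 - <<'E'
from h import *
print(tool(cw(0,-.137,.063)),sense()["wrist_force"])
E
```

```text
[ 0.4 -2.3  1.8] [ 0.13137286 -0.82918139 -0.38921099]
```

>>> apply_moves:
  commands:
    - {"offset": [0, -1, 2], "twist": 0, "fingers": 0.3}
    - {"offset": [0, -2, 3], "twist": 0, "fingers": 0.3}
    - {"offset": [0, -2, 3], "twist": 0, "fingers": 0.3}
    - {"offset": [0, -2, 3], "twist": 0, "fingers": 0.85}
    - {"offset": [0, -2, 3], "twist": 0, "fingers": 0.85}
    - {"offset": [0, -2, 3], "twist": 0, "fingers": 0.85}
    - {"offset": [0, -2, -20], "twist": 0, "fingers": 0.85}
    - {"offset": [0, -2, -60], "twist": 0, "fingers": 1}
    - {"offset": [0, -2, -100], "twist": 0, "fingers": 1}
    - {"offset": [0, -2, -120], "twist": 0, "fingers": 1}

```text
time: 14.9
ee_pos: [0.5224, -0.0458, 0.1873]
eef_rot: [0.001, 0.73, 0.684, 0.001]
wrist_force: [-0.5, 0.9, -0.7]
grip_width: 0.0854
finger_force: 0.0
```

```bash
python3 - <<'E'
from h import *
print(sense()["ee_pos"])
for k in ("scene","top"):
  for l in landmark_of("lens1",k):
    p=onz(k,l["pixel"],0);q=onz(k,l["pixel"],.035)
    if np.hypot(*(p[:2]-[.482,-.448]))<.07: print(k,l["conf"],p, tool([p[0],p[1],.024]))
    if np.hypot(*(q[:2]-[.525,-.03]))<.1: print(k,l["conf"],q)
print(tool([.482,-.448,.024]))
E
```

```text
[ 0.52244479 -0.04583171  0.18727898]
scene 0.74 [ 0.47614048 -0.44898638  0.        ] [-405.2  -21.6  163.3]
scene 0.51 [0.52152808 0.00368609 0.035     ]
top 0.8 [0.52983926 0.01360589 0.035     ]
[-404.   -12.6  160.2]
```

>>> apply_moves:
  commands:
    - {"offset": [-48, -2, -5], "twist": 0, "fingers": 1}
    - {"offset": [-96, -4, -5], "twist": 0, "fingers": 1}
    - {"offset": [-144, -5, -5], "twist": 0, "fingers": 1}
    - {"offset": [-192, -7, -5], "twist": 0, "fingers": 1}
    - {"offset": [-240, -9, -5], "twist": 0, "fingers": 1}
    - {"offset": [-288, -11, 0], "twist": 0, "fingers": 1}
    - {"offset": [-336, -12, 10], "twist": 0, "fingers": 1}
    - {"offset": [-380, -14, 30], "twist": 0, "fingers": 1}
    - {"offset": [-404, -14, 60], "twist": 0, "fingers": 1}
    - {"offset": [-404, -14, 75], "twist": 0, "fingers": 1}

```text
time: 16.1
ee_pos: [0.4784, -0.4496, 0.1046]
eef_rot: [-0.002, 0.731, 0.682, -0.0]
wrist_force: [-0.1, -0.4, -0.9]
grip_width: 0.0854
finger_force: 0.0
```

```bash
python3 - <<'E'
from h import *
print(sense()["ee_pos"])
for k in ("scene","top"):
  for l in landmark_of("lens1",k):
    p=onz(k,l["pixel"],0);q=onz(k,l["pixel"],.035)
    if np.hypot(*(p[:2]-[.482,-.448]))<.07: print(k,l["conf"],p, tool([p[0],p[1],.024]))
    if np.hypot(*(q[:2]-[.525,-.03]))<.1: print(k,l["conf"],q)
ms=masks_near("lens1",[.482,-.448,.027]);print(list(ms),fit(cyl(.027,.055),ms,(.482,-.448),False))
print(tool([.482,-.448,.024]))
E
```

```text
[ 0.47835676 -0.44959933  0.10458644]
scene 0.77 [ 0.50527019 -0.04471423  0.035     ]
scene 0.65 [0.53412112 0.00532422 0.035     ]
scene 0.61 [ 0.4771165  -0.44431706  0.        ] [ 1.  -0.7 80.6]
top 0.66 [ 0.48414206 -0.4463705   0.        ] [ 0.1  3.8 84.3]
top 0.57 [0.54352845 0.01160877 0.035     ]
['top', 'scene'] (array([ 0.48547175, -0.44725017]), np.float64(0.3951871991157532))
[-0.8  0.4 86.2]
```

>>> apply_moves:
  commands:
    - {"offset": [1, 2, 30], "twist": 0, "fingers": 1}
    - {"offset": [1, 2, 60], "twist": 0, "fingers": 1}
    - {"offset": [1, 2, 75], "twist": 0, "fingers": 1}
    - {"offset": [1, 2, 81], "twist": 0, "fingers": 1}
    - {"offset": [1, 2, 81], "twist": 0, "fingers": 1}
    - {"offset": [1, 2, 81], "twist": 0, "fingers": 0.5}
    - {"offset": [1, 2, 81], "twist": 0, "fingers": 0.4}
    - {"offset": [1, 2, 81], "twist": 0, "fingers": 0.3}
    - {"offset": [1, 2, 81], "twist": 0, "fingers": 0.3}
    - {"offset": [1, 2, 81], "twist": 0, "fingers": 0.3}

```text
time: 17.4
ee_pos: [0.4836, -0.4478, 0.03]
eef_rot: [0.001, 0.73, 0.684, 0.0]
wrist_force: [-0.1, 1.0, 4.1]
grip_width: 0.0527
finger_force: 41.6
```

>>> apply_moves:
  commands:
    - {"offset": [0, 0, -20], "twist": 0, "fingers": 0.3}
    - {"offset": [0, 0, -60], "twist": 0, "fingers": 0.3}
    - {"offset": [0, 0, -100], "twist": 0, "fingers": 0.3}
    - {"offset": [0, 0, -140], "twist": 0, "fingers": 0.3}
    - {"offset": [0, 0, -170], "twist": 0, "fingers": 0.3}
    - {"offset": [0, 0, -190], "twist": 0, "fingers": 0.3}
    - {"offset": [0, 0, -190], "twist": 0, "fingers": 0.3}
    - {"offset": [0, 0, -190], "twist": 0, "fingers": 0.3}

```text
time: 18.2
ee_pos: [0.4827, -0.4469, 0.2183]
eef_rot: [0.0, 0.73, 0.684, 0.0]
wrist_force: [0.5, -0.6, -1.1]
grip_width: 0.0525
finger_force: 42.4
```

```bash
python3 - <<'E'
from h import *
print(sense()["grip_width"],yawerr())
for y in(.138,):print(y,tool(cw(0,y,.22)),tool(cw(-.04,0,.22)))
a=cam("top")["color"][190:290,190:350];cv2.imwrite("pics/p3.png",cv2.resize(a,None,fx=4,fy=4,interpolation=2))
E
```

```text
0.05251091352359084 0.14
0.138 [678.2  13.   -1.9] [540.3 -27.4  -1.9]
```

View pics/p3.png

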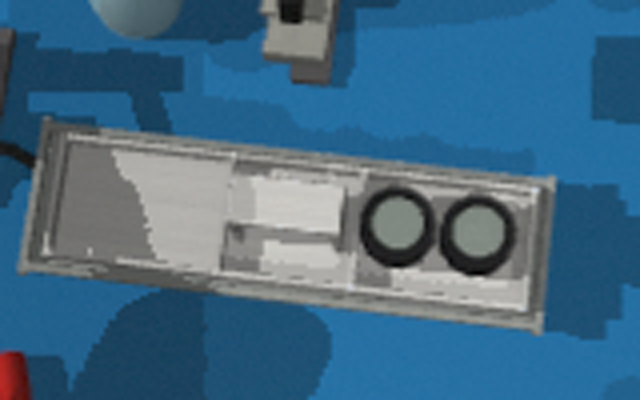

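Both lenses stand in the right bay (crop (397,227) and (477,233)). The third goes to the outer spot in the left bay.

>>> apply_moves:
  commands:
    - {"offset": [48, 1, 0], "twist": 0, "fingers": 0.3}
    - {"offset": [96, 2, 0], "twist": 0, "fingers": 0.3}
    - {"offset": [144, 3, 0], "twist": 0, "fingers": 0.3}
    - {"offset": [192, 4, 0], "twist": 0, "fingers": 0.3}
    - {"offset": [240, 5, 0], "twist": 0, "fingers": 0.3}
    - {"offset": [288, 6, 0], "twist": 0, "fingers": 0.3}
    - {"offset": [336, 6, 0], "twist": 0, "fingers": 0.3}
    - {"offset": [384, 6, 0], "twist": 0, "fingers": 0.3}
    - {"offset": [432, 6, 0], "twist": 0, "fingers": 0.3}
    - {"offset": [478, 6, 0], "twist": 0, "fingers": 0.3}

```text
time: 19.25
ee_pos: [0.5189, 0.0315, 0.2166]
eef_rot: [-0.001, 0.73, 0.684, -0.001]
wrist_force: [0.8, 0.4, -2.0]
grip_width: 0.0525
finger_force: 42.4
```

>>> apply_moves:
  commands:
    - {"offset": [48, 2, 0], "twist": 0, "fingers": 0.3}
    - {"offset": [96, 4, 0], "twist": 0, "fingers": 0.3}
    - {"offset": [144, 6, 0], "twist": 0, "fingers": 0.3}
    - {"offset": [185, 7, 10], "twist": 0, "fingers": 0.3}
    - {"offset": [200, 7, 40], "twist": 0, "fingers": 0.3}
    - {"offset": [200, 7, 70], "twist": 0, "fingers": 0.3}
    - {"offset": [200, 7, 80], "twist": 0, "fingers": 0.3}
    - {"offset": [200, 7, 80], "twist": 0, "fingers": 0.3}

```text
time: 20.05
ee_pos: [0.5383, 0.2277, 0.1356]
eef_rot: [-0.001, 0.73, 0.684, -0.003]
wrist_force: [-0.3, 0.1, -0.5]
grip_width: 0.0527
finger_force: 42.4
```

```bash
python3 - <<'E'
from h import *
print(tool(cw(0,.138,.064)),yawerr())
E
```

```text
[ 1.6  2.1 71.6] 0.14
```

>>> apply_moves:
  commands:
    - {"offset": [1, 0, 25], "twist": 0, "fingers": 0.3}
    - {"offset": [1, 0, 45], "twist": 0, "fingers": 0.3}
    - {"offset": [1, 0, 58], "twist": 0, "fingers": 0.3}
    - {"offset": [1, 0, 66], "twist": 0, "fingers": 0.3}
    - {"offset": [1, 0, 70], "twist": 0, "fingers": 0.3}
    - {"offset": [1, 0, 72], "twist": 0, "fingers": 0.3}
    - {"offset": [1, 0, 72], "twist": 0, "fingers": 0.3}

```text
time: 20.75
ee_pos: [0.5407, 0.2297, 0.0668]
eef_rot: [0.0, 0.73, 0.684, 0.0]
wrist_force: [0.1, 1.1, -1.2]
grip_width: 0.0526
finger_force: 42.4
```

```bash
python3 - <<'E'
from h import *
print(tool(cw(0,.138,.064)),sense()["wrist_force"])
E
```

```text
[-0.8 -0.5  2.8] [ 0.05139568  1.06763377 -1.19413104]
```

>>> apply_moves:
  commands:
    - {"offset": [0, 0, 2], "twist": 0, "fingers": 0.3}
    - {"offset": [0, 0, 4], "twist": 0, "fingers": 0.3}
    - {"offset": [0, 0, 4], "twist": 0, "fingers": 0.3}
    - {"offset": [0, 0, 4], "twist": 0, "fingers": 0.85}
    - {"offset": [0, 0, 4], "twist": 0, "fingers": 0.85}
    - {"offset": [0, 0, 4], "twist": 0, "fingers": 0.85}
    - {"offset": [0, 0, -20], "twist": 0, "fingers": 0.85}
    - {"offset": [0, 0, -65], "twist": 0, "fingers": 1}
    - {"offset": [0, 0, -110], "twist": 0, "fingers": 1}
    - {"offset": [-40, -40, -150], "twist": 0, "fingers": 1}

```text
time: 21.75
ee_pos: [0.5139, 0.2051, 0.2088]
eef_rot: [0.001, 0.729, 0.684, 0.004]
wrist_force: [0.3, -1.1, 0.6]
grip_width: 0.0857
finger_force: 0.0
```

>>> apply_moves:
  commands:
    - {"offset": [-40, -30, 0], "twist": 0, "fingers": 0}
    - {"offset": [-80, -60, 0], "twist": 0, "fingers": 0}
    - {"offset": [-120, -90, 0], "twist": 0, "fingers": 0}
    - {"offset": [-160, -100, 0], "twist": 0, "fingers": 0}
    - {"offset": [-160, -100, 0], "twist": 0, "fingers": 0}

```text
time: 22.25
ee_pos: [0.3967, 0.0466, 0.205]
eef_rot: [-0.0, 0.731, 0.682, -0.001]
wrist_force: [0.5, 1.2, 0.4]
grip_width: 0.0125
finger_force: 0.0
```

```bash
python3 - <<'E'
from h import *
import pickle
print(sense()["ee_pos"],sense()["grip_width"])
pts(["lever_tip","hook_grip","hook_tip","hook","bail"])
for k in ("scene","top"):
  for l in landmark_of("lens1",k):
    q=onz(k,l["pixel"],.035)
    if abs(q[0]-.53)<.05 and q[1]>-.1: print(k,l["conf"],q)
g=cam("top")["color"];a=cv2.resize(g[150:290,150:340],None,fx=3,fy=3,interpolation=2);b=cv2.resize(cam("scene")["color"][150:290,240:430],None,fx=3,fy=3,interpolation=2)
cv2.imwrite("pics/p4t.png",g);cv2.imwrite("pics/p4.png",cv2.resize(np.vstack([a,b]),None,fx=.71,fy=.71))
print(proj("top",cw(-.054,.27,.155)))
E
```

```text
[0.39669028 0.04663699 0.20496171] 0.01246317336389594
lever_tip [0.71, 0.74] [0.4952 0.3733 0.1543] err 0.0034
hook_grip [0.91, 0.68] [0.6546 0.0854 0.2503] err 0.0016
hook_tip [0.68, 0.66] [0.6128 0.0941 0.1919] err 0.0001
hook [0.56, 0.71] [0.6426 0.0826 0.1692] err 0.0056
bail [0.9, 0.73] [0.5291 0.0424 0.0208] err 0.0562
scene 0.81 [0.5415115  0.23587071 0.035     ]
scene 0.62 [ 0.51982766 -0.04217377  0.035     ]
scene 0.62 [0.51689362 0.0092141  0.035     ]
top 0.77 [0.54600422 0.24151967 0.035     ]
top 0.69 [ 0.52972714 -0.04466806  0.035     ]
top 0.66 [0.52581083 0.01167226 0.035     ]
[[246.16064611 156.5779372 ]]
```

View pics/p4.png

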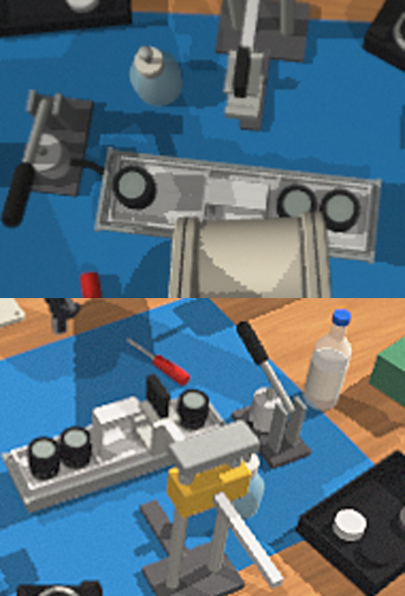

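Three lenses stand in the bays: crop (133,187) on the left, (297,204) and (340,208) on the right. The lever handle end is free at crop (12,212). Next I'll hover over the handle with the fingers shut.

>>> apply_moves:
  commands:
    - {"offset": [46, 11, 0], "twist": 0, "fingers": 0}
    - {"offset": [93, 23, 0], "twist": 0, "fingers": 0}
    - {"offset": [140, 35, 0], "twist": 0, "fingers": 0}
    - {"offset": [187, 46, 0], "twist": 0, "fingers": 0}
    - {"offset": [234, 58, 0], "twist": 0, "fingers": 0}
    - {"offset": [281, 70, 0], "twist": 0, "fingers": 0}
    - {"offset": [327, 81, 0], "twist": 0, "fingers": 0}
    - {"offset": [327, 81, 15], "twist": 0, "fingers": 0}
    - {"offset": [327, 81, 20], "twist": 0, "fingers": 0}
    - {"offset": [327, 81, 20], "twist": 0, "fingers": 0}

```text
time: 23.95
ee_pos: [0.5002, 0.3691, 0.1835]
eef_rot: [-0.0, 0.73, 0.684, -0.002]
wrist_force: [-0.2, -0.1, -0.4]
grip_width: -0.0002
finger_force: 0.0
```

```bash
python3 - <<'E'
from h import *
print(sense()["ee_pos"],tool([.499,.368,.16]),sense()["grip_width"])
c=cam("scene")["color"][130:250,320:440];d=cam("top")["color"][190:290,110:210]
cv2.imwrite("pics/l1.png",np.hstack([cv2.resize(c,(400,400),interpolation=2),cv2.resize(d,(400,400),interpolation=2)]))
E
```

```text
[0.50022279 0.3690927  0.18354478] [-1.1 -1.1 23.6] -0.00023055939643511648
```

View pics/l1.png

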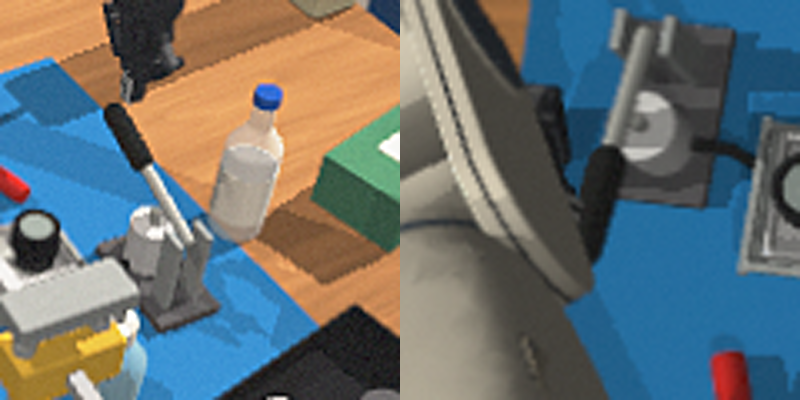

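```bash
python3 - <<'E'
from h import *
L=lambda r,y=.27:cw(.095-r*np.cos(.3),y,.1+r*np.sin(.3))
P=[[.5002,.3691,.1835],[.5002,.3691,.158],L(.156),L(.17),L(.09)]
print("scenecrop",np.round((proj("scene",P)-[130,320])/.3,0).tolist())
print("topcrop",np.round((proj("top",P)-[190,110])*4,0).tolist()); print(L(.156))
m=trace("lever","scene");print([(x["conf"],x["extent"]) for x in m][:2])
E
```

```text
scenecrop [[98.0, 130.0], [116.0, 127.0], [123.0, 119.0], [113.0, 113.0], [171.0, 147.0]]
topcrop [[209.0, 167.0], [216.0, 179.0], [227.0, 190.0], [246.0, 185.0], [141.0, 216.0]]
[0.49513824 0.36434738 0.14610115]
[(0.76, [351.0, 161.2, 28.3, 41.1]), (0.65, [244.5, 196.1, 97.9, 44.9])]
```

>>> apply_moves:
  commands:
    - {"offset": [-6, -1, 10], "twist": 0, "fingers": 0}
    - {"offset": [-6, -1, 20], "twist": 0, "fingers": 0}
    - {"offset": [-6, -1, 27], "twist": 0, "fingers": 0}
    - {"offset": [-6, -1, 32], "twist": 0, "fingers": 0}
    - {"offset": [-6, -1, 36], "twist": 0, "fingers": 0}
    - {"offset": [-6, -1, 40], "twist": 0, "fingers": 0}
    - {"offset": [-6, -1, 40], "twist": 0, "fingers": 0}

```text
time: 24.9
ee_pos: [0.5, 0.365, 0.1449]
eef_rot: [-0.0, 0.73, 0.684, -0.0]
wrist_force: [-2.6, 0.4, 6.6]
grip_width: -0.0003
finger_force: 2.9
```

>>> apply_moves:
  commands:
    - {"offset": [0, 0, 12], "twist": 0, "fingers": 0}
    - {"offset": [0, 0, 24], "twist": 0, "fingers": 0}
    - {"offset": [0, 0, 36], "twist": 0, "fingers": 0}
    - {"offset": [0, 0, 46], "twist": 0, "fingers": 0}
    - {"offset": [0, 0, 54], "twist": 0, "fingers": 0}
    - {"offset": [0, 0, 60], "twist": 0, "fingers": 0}
    - {"offset": [0, 0, 60], "twist": 0, "fingers": 0}

```text
time: 25.6
ee_pos: [0.5002, 0.3654, 0.0851]
eef_rot: [-0.0, 0.73, 0.684, 0.0]
wrist_force: [-3.5, 0.6, 10.2]
grip_width: -0.0004
finger_force: 5.3
```

>>> apply_moves:
  commands:
    - {"offset": [0, 0, 4], "twist": 0, "fingers": 0}
    - {"offset": [0, 0, 8], "twist": 0, "fingers": 0}
    - {"offset": [0, 0, 8], "twist": 0, "fingers": 0}

```text
time: 25.9
ee_pos: [0.501, 0.3654, 0.0778]
eef_rot: [0.0, 0.73, 0.684, 0.001]
wrist_force: [-2.4, -1.1, 11.0]
grip_width: 0.0001
finger_force: 5.4
```

```bash
python3 - <<'E'
from h import *
s=sense();print(s["ee_pos"],s["wrist_force"])
L=lambda a,r=.156:cw(.095-r*np.cos(a),.27,.1+r*np.sin(a))
print({a:np.round((proj("scene",L(a))[0]-[130,320])/.3) for a in(-.1,-.2,-.25,-.3)})
c=cam("scene")["color"][130:250,320:440];cv2.imwrite("pics/l2.png",cv2.resize(c,(400,400),interpolation=2))
E
```

```text
[0.50099868 0.3654053  0.07777779] [-2.36603641 -1.09280302 11.0066405 ]
{-0.1: array([161., 109.]), -0.2: array([172., 109.]), -0.25: array([178., 108.]), -0.3: array([184., 109.])}
```

View pics/l2.png

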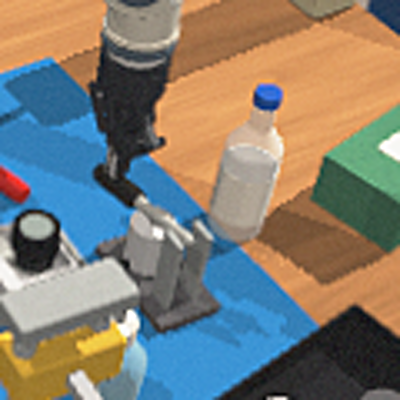

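The lever is nearly down (tip at crop (105,175)). I'll press a bit further and then release.

>>> apply_moves:
  commands:
    - {"offset": [0, 0, 3], "twist": 0, "fingers": 0}
    - {"offset": [0, 0, 5], "twist": 0, "fingers": 0}
    - {"offset": [0, 0, 5], "twist": 0, "fingers": 0}

```text
time: 26.25
ee_pos: [0.5016, 0.3654, 0.0732]
eef_rot: [0.0, 0.73, 0.684, 0.002]
wrist_force: [0.3, -1.7, 11.6]
grip_width: -0.0001
finger_force: 5.5
```

>>> apply_moves:
  commands:
    - {"offset": [0, 0, -25], "twist": 0, "fingers": 0}
    - {"offset": [0, 0, -50], "twist": 0, "fingers": 0}
    - {"offset": [0, 0, -75], "twist": 0, "fingers": 0}
    - {"offset": [0, 0, -96], "twist": 0, "fingers": 0}
    - {"offset": [0, 0, -98], "twist": 0, "fingers": 0}
    - {"offset": [0, 0, -98], "twist": 0, "fingers": 0}
    - {"offset": [0, 0, -98], "twist": 0, "fingers": 0}

```text
time: 26.95
ee_pos: [0.4994, 0.3642, 0.1686]
eef_rot: [-0.0, 0.73, 0.684, -0.001]
wrist_force: [-0.6, 0.2, -0.8]
grip_width: -0.0003
finger_force: 0.0
```

```bash
python3 - <<'E'
from h import *
s=sense();print(s["ee_pos"],s["wrist_force"])
L=lambda a,r=.156:cw(.095-r*np.cos(a),.27,.1+r*np.sin(a))
m=[x for x in trace("lever","scene") if x["extent"][0]>330];print([(x["conf"],x["extent"]) for x in m][:2])
pts(["lever_tip"])
E
```

```text
[0.49935027 0.36416668 0.1686101 ] [-0.60636211  0.24536458 -0.78660187]
[(0.48, [347.0, 180.1, 29.9, 22.8])]
lever_tip [0.57, 0.72] [0.5068 0.3725 0.09  ] err 0.0154
```

The networks read the last picture taken, so that reading is stale. I'll refresh and check the lever.

```bash
python3 - <<'E'
from h import *
cam("scene");cam("top")
m=[x for x in trace("lever","scene") if x["extent"][0]>330];print([(x["conf"],x["extent"]) for x in m][:2])
pts(["lever_tip"])
E
```

```text
[(0.59, [349.1, 163.3, 26.9, 40.4])]
lever_tip [0.81, 0.79] [0.4992 0.3622 0.1677] err 0.0009
```

>>> apply_moves:
  commands:
    - {"offset": [0, 0, 15], "twist": 0, "fingers": 0}
    - {"offset": [0, 0, 30], "twist": 0, "fingers": 0}
    - {"offset": [0, 0, 45], "twist": 0, "fingers": 0}
    - {"offset": [0, 0, 60], "twist": 0, "fingers": 0}
    - {"offset": [0, 0, 75], "twist": 0, "fingers": 0}
    - {"offset": [0, 0, 86], "twist": 0, "fingers": 0}
    - {"offset": [0, 0, 93], "twist": 0, "fingers": 0}
    - {"offset": [0, 0, 96], "twist": 0, "fingers": 0}
    - {"offset": [0, 0, 98], "twist": 0, "fingers": 0}
    - {"offset": [0, 0, 98], "twist": 0, "fingers": 0}

```text
time: 28.45
ee_pos: [0.5014, 0.365, 0.0725]
eef_rot: [0.0, 0.73, 0.684, 0.001]
wrist_force: [1.5, -2.5, 11.6]
grip_width: -0.0003
finger_force: 5.5
```

>>> apply_moves:
  commands:
    - {"offset": [0, 0, 1], "twist": 0, "fingers": 0}
    - {"offset": [0, 0, 2], "twist": 0, "fingers": 0}
    - {"offset": [0, 0, 2], "twist": 0, "fingers": 0}

```text
time: 28.75
ee_pos: [0.5016, 0.365, 0.0708]
eef_rot: [0.001, 0.73, 0.684, 0.002]
wrist_force: [1.3, -2.0, 12.3]
grip_width: -0.0
finger_force: 5.5
```

>>> apply_moves:
  commands:
    - {"offset": [0, 0, 1], "twist": 0, "fingers": 0}
    - {"offset": [0, 0, 2], "twist": 0, "fingers": 0}
    - {"offset": [0, 0, 2], "twist": 0, "fingers": 0}

```text
time: 29.05
ee_pos: [0.502, 0.3651, 0.0702]
eef_rot: [0.001, 0.73, 0.684, 0.002]
wrist_force: [-0.9, -5.2, 23.3]
grip_width: -0.0002
finger_force: 10.8
```

The stop shows at z of about 0.0705, so both strokes were full. I'll do strokes three and four.

>>> apply_moves:
  commands:
    - {"offset": [0, 0, -25], "twist": 0, "fingers": 0}
    - {"offset": [0, 0, -50], "twist": 0, "fingers": 0}
    - {"offset": [0, 0, -75], "twist": 0, "fingers": 0}
    - {"offset": [0, 0, -98], "twist": 0, "fingers": 0}
    - {"offset": [0, 0, -107], "twist": 0, "fingers": 0}
    - {"offset": [0, 0, -107], "twist": 0, "fingers": 0}
    - {"offset": [0, 0, -107], "twist": 0, "fingers": 0}
    - {"offset": [0, 0, -107], "twist": 0, "fingers": 0}

```text
time: 29.85
ee_pos: [0.4992, 0.3641, 0.1732]
eef_rot: [-0.0, 0.73, 0.684, -0.002]
wrist_force: [0.1, -0.0, -1.1]
grip_width: 0.0003
finger_force: 0.0
```

>>> apply_moves:
  commands:
    - {"offset": [0, 0, 20], "twist": 0, "fingers": 0}
    - {"offset": [0, 0, 35], "twist": 0, "fingers": 0}
    - {"offset": [0, 0, 50], "twist": 0, "fingers": 0}
    - {"offset": [0, 0, 65], "twist": 0, "fingers": 0}
    - {"offset": [0, 0, 80], "twist": 0, "fingers": 0}
    - {"offset": [0, 0, 92], "twist": 0, "fingers": 0}
    - {"offset": [0, 0, 99], "twist": 0, "fingers": 0}
    - {"offset": [0, 0, 103], "twist": 0, "fingers": 0}
    - {"offset": [0, 0, 104], "twist": 0, "fingers": 0}
    - {"offset": [0, 0, 104], "twist": 0, "fingers": 0}

```text
time: 30.85
ee_pos: [0.5012, 0.3647, 0.0713]
eef_rot: [0.0, 0.73, 0.684, 0.001]
wrist_force: [1.4, -3.3, 12.3]
grip_width: 0.0002
finger_force: 5.5
```

>>> apply_moves:
  commands:
    - {"offset": [0, 0, -25], "twist": 0, "fingers": 0}
    - {"offset": [0, 0, -50], "twist": 0, "fingers": 0}
    - {"offset": [0, 0, -75], "twist": 0, "fingers": 0}
    - {"offset": [0, 0, -98], "twist": 0, "fingers": 0}
    - {"offset": [0, 0, -104], "twist": 0, "fingers": 0}
    - {"offset": [0, 0, -104], "twist": 0, "fingers": 0}
    - {"offset": [0, 0, -104], "twist": 0, "fingers": 0}
    - {"offset": [0, 0, -104], "twist": 0, "fingers": 0}

```text
time: 31.65
ee_pos: [0.4992, 0.3641, 0.1733]
eef_rot: [-0.0, 0.73, 0.684, -0.002]
wrist_force: [0.2, -0.4, -0.4]
grip_width: 0.0002
finger_force: 0.0
```

>>> apply_moves:
  commands:
    - {"offset": [0, 0, 20], "twist": 0, "fingers": 0}
    - {"offset": [0, 0, 35], "twist": 0, "fingers": 0}
    - {"offset": [0, 0, 50], "twist": 0, "fingers": 0}
    - {"offset": [0, 0, 65], "twist": 0, "fingers": 0}
    - {"offset": [0, 0, 80], "twist": 0, "fingers": 0}
    - {"offset": [0, 0, 92], "twist": 0, "fingers": 0}
    - {"offset": [0, 0, 99], "twist": 0, "fingers": 0}
    - {"offset": [0, 0, 103], "twist": 0, "fingers": 0}
    - {"offset": [0, 0, 104], "twist": 0, "fingers": 0}
    - {"offset": [0, 0, 104], "twist": 0, "fingers": 0}

```text
time: 32.65
ee_pos: [0.5012, 0.3647, 0.0713]
eef_rot: [0.0, 0.73, 0.684, 0.001]
wrist_force: [0.7, -1.5, 11.6]
grip_width: -0.0001
finger_force: 5.5
```

>>> apply_moves:
  commands:
    - {"offset": [0, 0, -25], "twist": 0, "fingers": 0}
    - {"offset": [0, 0, -50], "twist": 0, "fingers": 0}
    - {"offset": [0, 0, -75], "twist": 0, "fingers": 0}
    - {"offset": [0, 0, -98], "twist": 0, "fingers": 0}
    - {"offset": [0, 0, -108], "twist": 0, "fingers": 0}
    - {"offset": [0, 0, -130], "twist": 0, "fingers": 0}
    - {"offset": [0, 0, -160], "twist": 0, "fingers": 0}
    - {"offset": [0, 0, -200], "twist": 0, "fingers": 0}
    - {"offset": [0, 0, -240], "twist": 0, "fingers": 0}
    - {"offset": [0, 0, -240], "twist": 0, "fingers": 0.5}

```text
time: 33.65
ee_pos: [0.5021, 0.3662, 0.3156]
eef_rot: [0.001, 0.73, 0.684, 0.004]
wrist_force: [0.2, 0.2, -0.1]
grip_width: 0.0134
finger_force: 0.0
```

```bash
python3 - <<'E'
from h import *
cam("scene");cam("top")
print(sense()["ee_pos"])
m=[x for x in trace("lever","scene") if x["extent"][0]>330];print([(x["conf"],x["extent"]) for x in m][:2])
pts(["hook","hook_grip","hook_tip","bail","carrier"])
ms=masks_near("carrier",[.53,.09,.045],25);print(list(ms))
ms={"top":ms["top"]}
print(fit(box(.09,.348,.032,.054),ms,[.53,.09,-.06]))
E
```

```text
[0.50000559 0.3646121  0.31052232]
[(0.53, [350.1, 161.7, 29.9, 40.8])]
hook [0.86, 0.86] [0.6471 0.085  0.1741] err 0.0118
hook_grip [0.63, 0.6] [0.6459 0.0842 0.2625] err 0.0021
hook_tip [0.94, 0.75] [0.618  0.0923 0.1958] err 0.005
bail [0.81] {'scene': [202.0, 296.3]}
carrier [0.56, 0.76] [0.5219 0.0824 0.0367] err 0.0049
['top', 'scene']
(array([ 0.53106239,  0.09082211, -0.06771586]), np.float64(0.29456472396850586))
```

Four full strokes are done, and the lever is back up. Now I'll move over the hook grip, turned 90 degrees.

>>> apply_moves:
  commands:
    - {"offset": [-27, 10, -20], "twist": 8.5, "fingers": 0.7}
    - {"offset": [-54, 20, -30], "twist": 17, "fingers": 0.7}
    - {"offset": [-81, 32, -30], "twist": 25.5, "fingers": 0.7}
    - {"offset": [-108, 45, -30], "twist": 34, "fingers": 0.7}
    - {"offset": [-135, 60, -30], "twist": 42.5, "fingers": 0.7}
    - {"offset": [-162, 75, -30], "twist": 51, "fingers": 0.7}
    - {"offset": [-189, 90, -30], "twist": 59.5, "fingers": 0.7}
    - {"offset": [-216, 100, -30], "twist": 68, "fingers": 0.7}
    - {"offset": [-243, 110, -30], "twist": 76.5, "fingers": 0.7}
    - {"offset": [-270, 120, -30], "twist": 85, "fingers": 0.7}

```text
time: 35.4
ee_pos: [0.6025, 0.0862, 0.3413]
eef_rot: [-0.0, 1.0, 0.008, 0.0]
wrist_force: [0.2, 0.1, 0.5]
grip_width: 0.0598
finger_force: 0.0
```

>>> apply_moves:
  commands:
    - {"offset": [0, 0, 0], "twist": 5, "fingers": 0.7}
    - {"offset": [0, 0, 0], "twist": 5, "fingers": 0.7}
    - {"offset": [0, 0, 0], "twist": 5, "fingers": 0.7}

```text
time: 35.7
ee_pos: [0.6022, 0.0875, 0.3412]
eef_rot: [-0.0, 1.0, -0.031, 0.0]
wrist_force: [1.2, 1.0, -0.6]
grip_width: 0.0596
finger_force: 0.0
```

```bash
python3 - <<'E'
from h import *
cam("scene");cam("top")
s=sense();print(s["ee_pos"],s["joints"],s["grip_width"])
pts(["hook","hook_grip","hook_tip","bail"])
print("box",onz("top",[133,270],.3),onz("top",[133,270],.25))
for p in([.643,.0838,.30],[.643,.0838,.242]): print(tool(p),yawerr())
P=[cw(x,y,z) for x in(.093,.143) for y in(-.007,.007) for z in(.235,.279)]
print("plate top cols/rows",np.round(proj("top",P)).tolist());print(np.round(proj("scene",P)).tolist())
a=cam("top")["color"][70:270,160:360];b=cam("scene")["color"][120:320,220:420]
cv2.imwrite("pics/hk.png",cv2.resize(np.hstack([a,b]),None,fx=2,fy=2,interpolation=2))
E
```

```text
[0.60208074 0.08796834 0.3412219 ] [1.25491562e-01 2.95413788e-01 1.55628004e+00 6.46084659e-05
 1.28987551e+00 1.75909679e+00] 0.05981715081449971
hook [0.74] {'scene': [223.8, 297.0]}
hook_grip [0.71] {'scene': [197.8, 314.9]}
hook_tip [0.79] {'scene': [203.5, 311.8]}
bail [0.86] {'scene': [203.5, 296.6]}
box [0.76511419 0.07402365 0.3       ] [0.78824074 0.07701521 0.25      ]
[40.9  1.1 41.2] -89.82
[40.9  1.1 99.2] -89.82
plate top cols/rows [[196.0, 266.0], [191.0, 265.0], [196.0, 260.0], [190.0, 259.0], [177.0, 269.0], [172.0, 268.0], [177.0, 263.0], [171.0, 262.0]]
[[196.0, 307.0], [186.0, 308.0], [195.0, 311.0], [185.0, 312.0], [207.0, 315.0], [196.0, 315.0], [206.0, 319.0], [195.0, 320.0]]
```

View pics/hk.png

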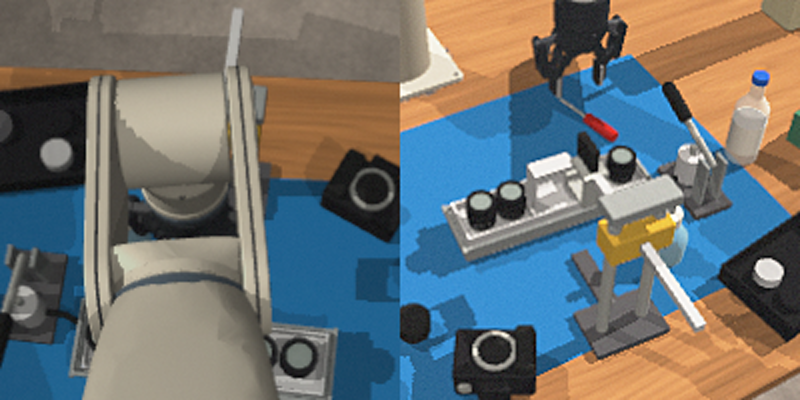

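The grip plate shows at scene crop (589,150), matching my model to within 1–2 px. I'll move over it, descend and grip.

>>> apply_moves:
  commands:
    - {"offset": [25, 1, 0], "twist": 0, "fingers": 0.7}
    - {"offset": [41, 1, 20], "twist": 0, "fingers": 0.7}
    - {"offset": [41, 1, 50], "twist": 0, "fingers": 0.7}
    - {"offset": [41, 1, 70], "twist": 0, "fingers": 0.7}
    - {"offset": [41, 1, 85], "twist": 0, "fingers": 0.7}
    - {"offset": [41, 1, 93], "twist": 0, "fingers": 0.7}
    - {"offset": [41, 1, 96], "twist": 0, "fingers": 0.7}
    - {"offset": [41, 1, 96], "twist": 0, "fingers": 0.7}
  grip_force: 60

```text
time: 37.0
ee_pos: [0.6434, 0.0838, 0.2456]
eef_rot: [-0.0, 0.999, -0.033, 0.0]
wrist_force: [-0.4, -0.0, 0.2]
grip_width: 0.0601
finger_force: 0.0
```

```bash
python3 - <<'E'
from h import *
cam("scene")
s=sense();print(s["ee_pos"],s["wrist_force"],tool([.643,.0838,.242]))
b=cam("scene")["color"][130:250,240:400]
cv2.imwrite("pics/hk2.png",cv2.resize(b,None,fx=4,fy=4,interpolation=2))
E
```

```text
[0.64358892 0.08382171 0.24609552] [ 0.25384367 -0.49204121 -0.11062452] [-0.6  0.1  4.1]
```

View pics/hk2.png

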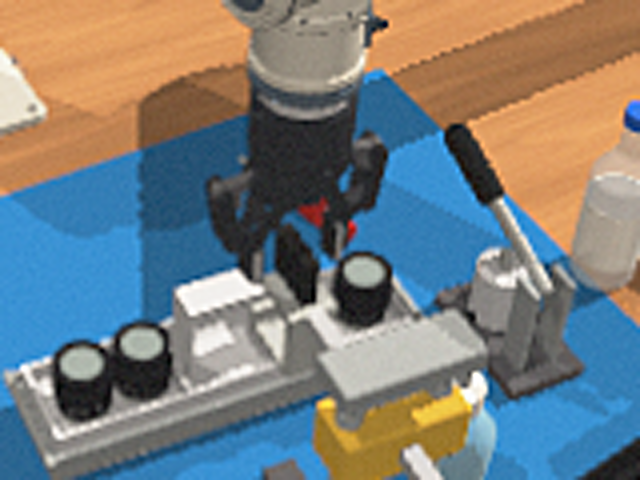

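The plate (crop (297,262)) stands between the fingers. I'll close.

>>> apply_moves:
  commands:
    - {"offset": [0, 0, 1], "twist": 0, "fingers": 0.3}
    - {"offset": [0, 0, 1], "twist": 0, "fingers": 0.1}
    - {"offset": [0, 0, 1], "twist": 0, "fingers": 0}
    - {"offset": [0, 0, 1], "twist": 0, "fingers": 0}
    - {"offset": [0, 0, 1], "twist": 0, "fingers": 0}
    - {"offset": [0, 0, 1], "twist": 0, "fingers": 0}
    - {"offset": [0, 0, 1], "twist": 0, "fingers": 0}
    - {"offset": [0, 0, 5], "twist": 0, "fingers": 0}
    - {"offset": [0, 0, 10], "twist": 0, "fingers": 0}
    - {"offset": [0, 0, 10], "twist": 0, "fingers": 0}

```text
time: 38.05
ee_pos: [0.645, 0.0842, 0.2373]
eef_rot: [-0.001, 0.999, -0.033, 0.003]
wrist_force: [-0.4, 4.3, 12.2]
grip_width: 0.0134
finger_force: 61.2
```

>>> apply_moves:
  commands:
    - {"offset": [0, 0, 9], "twist": 0, "fingers": 0}
    - {"offset": [0, 0, 18], "twist": 0, "fingers": 0}
    - {"offset": [0, 0, 27], "twist": 0, "fingers": 0}
    - {"offset": [0, 0, 36], "twist": 0, "fingers": 0}
    - {"offset": [0, 0, 45], "twist": 0, "fingers": 0}
    - {"offset": [0, 0, 54], "twist": 0, "fingers": 0}
    - {"offset": [0, 0, 63], "twist": 0, "fingers": 0}
    - {"offset": [0, 0, 72], "twist": 0, "fingers": 0}
    - {"offset": [0, 0, 80], "twist": 0, "fingers": 0}
    - {"offset": [0, 0, 80], "twist": 0, "fingers": 0}

```text
time: 39.05
ee_pos: [0.6457, 0.0842, 0.1575]
eef_rot: [-0.001, 0.999, -0.033, 0.003]
wrist_force: [-0.8, 5.8, 14.5]
grip_width: 0.0133
finger_force: 61.6
```

```bash
python3 - <<'E'
from h import *
cam("scene");cam("top")
s=sense();print(s["ee_pos"],s["wrist_force"],s["torque"],tool(cw(0,0,.1555)))
pts(["hook_tip","hook_grip","hook","bail"])
b=cam("scene")["color"][130:250,240:400]
cv2.imwrite("pics/hk3.png",cv2.resize(b,None,fx=4,fy=4,interpolation=2))
E
```

```text
[0.6457233  0.08421356 0.15803665] [-1.01990477  4.99826388 15.45750729] [ 0.60978168 -0.11982973 -0.03482882] [-115.3    0.4    1.8]
hook_tip [0.73, 0.84] [0.645  0.1425 0.1285] err 0.0633
hook_grip [0.69] {'scene': [212.8, 314.0]}
hook [0.85] {'scene': [230.5, 306.3]}
bail [0.51, 0.83] [0.5349 0.0195 0.1448] err 0.0589
```

View pics/hk3.png

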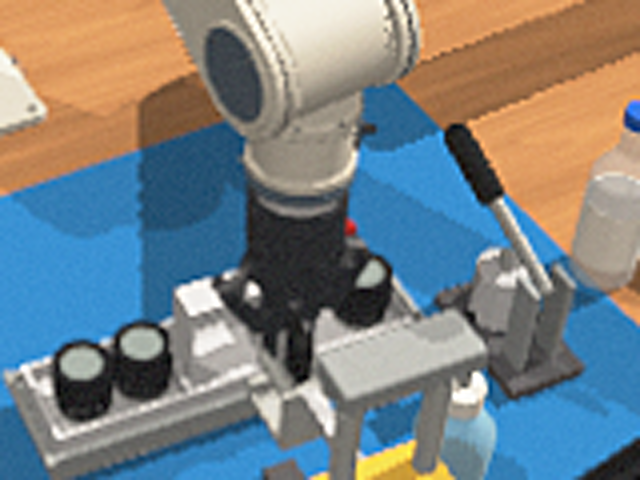

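The hook is down (15 N, about 88 mm), and its carriage has dropped behind the carrier. I'll slide it under the bail.

>>> apply_moves:
  commands:
    - {"offset": [-10, 0, 0], "twist": 0, "fingers": 0}
    - {"offset": [-22, 0, 0], "twist": 0, "fingers": 0}
    - {"offset": [-34, 0, 0], "twist": 0, "fingers": 0}
    - {"offset": [-46, 0, 0], "twist": 0, "fingers": 0}
    - {"offset": [-58, 0, 0], "twist": 0, "fingers": 0}
    - {"offset": [-66, 0, 0], "twist": 0, "fingers": 0}
    - {"offset": [-70, 0, 0], "twist": 0, "fingers": 0}
    - {"offset": [-70, 0, 0], "twist": 0, "fingers": 0}

```text
time: 40.35
ee_pos: [0.5759, 0.0887, 0.1581]
eef_rot: [-0.0, 0.999, -0.033, 0.004]
wrist_force: [-1.2, 4.3, 16.3]
grip_width: 0.0134
finger_force: 61.7
```

```bash
python3 - <<'E'
from h import *
cam("scene");cam("top")
s=sense();print(s["ee_pos"],s["wrist_force"],s["torque"])
pts(["hook_tip","hook_grip","hook","bail"])
X=(s["ee_pos"][0]-CX)/.998+.0045;z=.177-.0875
for n,p in dict(seatL=(-.025,-.02,0),seatR=(.025,-.02,0),sl=(-.025,.02,0),sr=(.025,.02,0),tip=(-.029,0,.014),roofR=(.033,.02,.058),roofL=(.033,-.02,.058),plate0=(.025,0,.058),plate1=(.025,0,.102)).items(): print(n,np.round((proj("scene",cw(X+p[0],p[1],z+p[2]))[0]-[180,270])*8))
for n,p in dict(b0=(.017,-.038,.123),b1=(.017,.038,.123),b2=(.017,-.038,.115),b3=(.017,.038,.115),wallR=(.045,-.048,.054),wallL=(.045,.048,.054)).items(): print(n,np.round((proj("scene",cw(*p))[0]-[180,270])*8))
b=cam("scene")["color"][180:250,270:370]
cv2.imwrite("pics/hk4.png",cv2.resize(b,None,fx=8,fy=8,interpolation=2))
E
```

```text
[0.57584396 0.08865298 0.15797192] [-0.91976936  3.17717307 16.06029567] [ 0.49323535 -0.35445904  0.02113527]
hook_tip [0.81] {'scene': [206.8, 298.8]}
hook_grip [0.3, 0.81] [0.532  0.0369 0.1566] err 0.0663
hook [0.54, 0.95] [0.5391 0.0248 0.0932] err 0.06
bail [0.51, 0.86] [0.5119 0.1617 0.0978] err 0.0628
seatL [277. 187.]
seatR [356. 237.]
sl [250. 270.]
sr [328. 321.]
tip [235. 226.]
roofR [247. 337.]
roofL [276. 249.]
plate0 [248. 285.]
plate1 [173. 289.]
b0 [224. 142.]
b1 [173. 303.]
b2 [237. 142.]
b3 [186. 302.]
wallR [383. 147.]
wallL [317. 344.]
```

View pics/hk4.png

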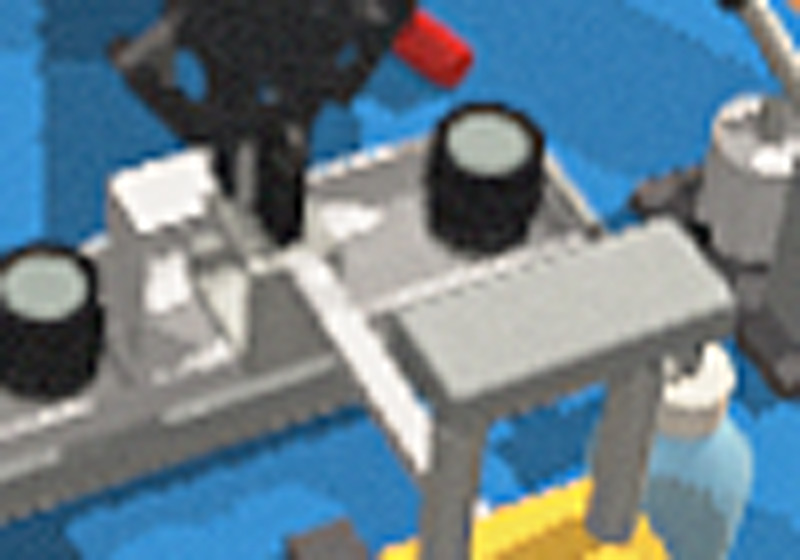

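The hook matches its predicted place (plate foot at crop (285,240)) and is clear of the bail's underside. I'll continue sliding.

>>> apply_moves:
  commands:
    - {"offset": [-8, 0, 0], "twist": 0, "fingers": 0}
    - {"offset": [-16, 0, 0], "twist": 0, "fingers": 0}
    - {"offset": [-24, 0, 0], "twist": 0, "fingers": 0}
    - {"offset": [-32, 0, 0], "twist": 0, "fingers": 0}
    - {"offset": [-40, 0, 0], "twist": 0, "fingers": 0}
    - {"offset": [-44, 0, 0], "twist": 0, "fingers": 0}
    - {"offset": [-44, 0, 0], "twist": 0, "fingers": 0}

```text
time: 41.55
ee_pos: [0.5321, 0.0915, 0.1579]
eef_rot: [-0.0, 0.999, -0.033, 0.004]
wrist_force: [-1.1, 2.9, 15.3]
grip_width: 0.0132
finger_force: 61.6
```

>>> apply_moves:
  commands:
    - {"offset": [-3, 0, 0], "twist": 0, "fingers": 0}
    - {"offset": [-6, 0, 0], "twist": 0, "fingers": 0}
    - {"offset": [-6, 0, 0], "twist": 0, "fingers": 0}

```text
time: 41.85
ee_pos: [0.5266, 0.0918, 0.1579]
eef_rot: [-0.0, 0.999, -0.033, 0.004]
wrist_force: [0.1, 2.2, 15.6]
grip_width: 0.0131
finger_force: 61.6
```

```bash
python3 - <<'E'
from h import *
cam("scene")
s=sense();print(s["ee_pos"],s["wrist_force"],s["torque"])
X=(s["ee_pos"][0]-CX)/.998+.0045;z=.177-.0875;print(X)
for n,p in dict(sR=(.033,-.02,-.008),sL=(.033,.02,-.008),roofR=(.033,.02,.058),roofL=(.033,-.02,.058),plate0=(.025,0,.058),plate1=(.025,0,.102)).items(): print(n,np.round((proj("scene",cw(X+p[0],p[1],z+p[2]))[0]-[180,270])*8))
for n,p in dict(b0=(.017,-.038,.123),b1=(.017,.038,.123),b2=(.017,-.038,.115),b3=(.017,.038,.115),b4=(-.017,-.038,.123)).items(): print(n,np.round((proj("scene",cw(*p))[0]-[180,270])*8))
b=cam("scene")["color"][180:250,270:370]
cv2.imwrite("pics/hk5.png",cv2.resize(b,None,fx=8,fy=8,interpolation=2))
E
```

```text
[0.52656049 0.09185534 0.1578328 ] [-0.66918473  2.40025917 15.56387762] [ 2.93858696e-01 -7.38382338e-01 -6.58437872e-04]
0.0003521906306694885
sR [303. 195.]
sL [276. 278.]
roofR [169. 284.]
roofL [197. 198.]
plate0 [170. 233.]
plate1 [ 95. 236.]
b0 [224. 142.]
b1 [173. 303.]
b2 [237. 142.]
b3 [186. 302.]
b4 [172. 110.]
```

View pics/hk5.png

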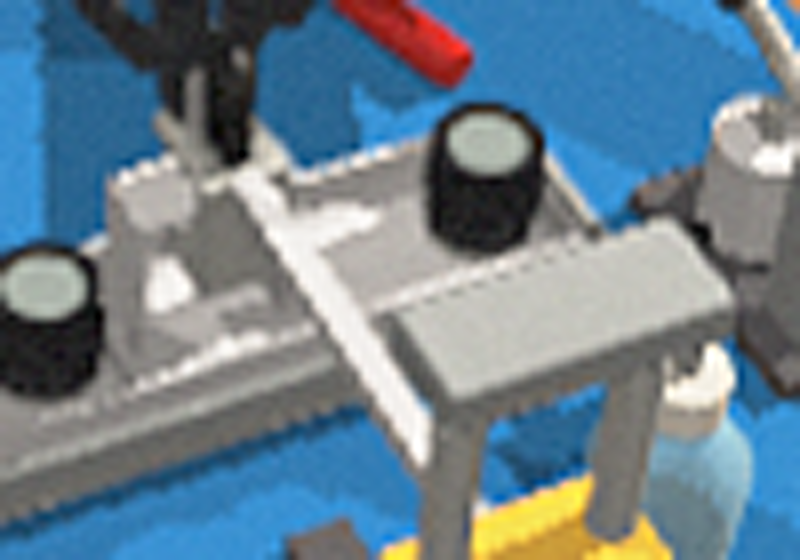

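The hook stands under the bail (stem at crop (235,250), bail at (155,195)). I'll let it rise slowly.

>>> apply_moves:
  commands:
    - {"offset": [0, 0, -5], "twist": 0, "fingers": 0}
    - {"offset": [0, 0, -11], "twist": 0, "fingers": 0}
    - {"offset": [0, 0, -17], "twist": 0, "fingers": 0}
    - {"offset": [0, 0, -21], "twist": 0, "fingers": 0}
    - {"offset": [0, 0, -24], "twist": 0, "fingers": 0}
    - {"offset": [0, 0, -27], "twist": 0, "fingers": 0}
    - {"offset": [0, 0, -30], "twist": 0, "fingers": 0}
    - {"offset": [0, 0, -33], "twist": 0, "fingers": 0}
    - {"offset": [0, 0, -36], "twist": 0, "fingers": 0}
    - {"offset": [0, 0, -36], "twist": 0, "fingers": 0}

```text
time: 42.9
ee_pos: [0.5256, 0.0917, 0.1929]
eef_rot: [-0.0, 0.999, -0.033, 0.003]
wrist_force: [0.1, 2.3, 7.5]
grip_width: 0.013
finger_force: 60.2
```

```bash
python3 - <<'E'
from h import *
cam("scene")
s=sense();print(s["ee_pos"],s["wrist_force"],s["torque"])
b=cam("scene")["color"][150:260,230:390]
cv2.imwrite("pics/hk6.png",cv2.resize(b,None,fx=5,fy=5,interpolation=2))
E
```

```text
[0.5255395  0.0917483  0.19278347] [0.69778342 3.15491698 7.17009832] [ 0.38911736 -0.81939429  0.01770389]
```

View pics/hk6.png

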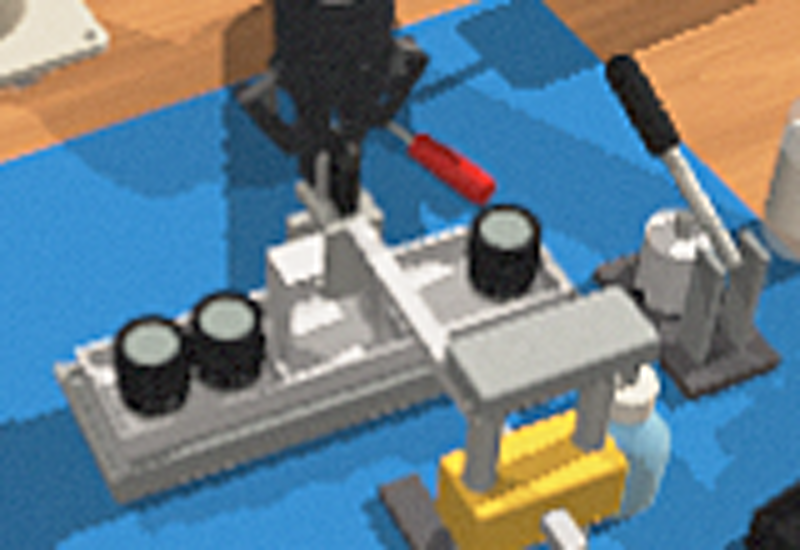

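The carrier's weight is on the hook (force down to 7 N), and all lenses are upright. I'll keep rising.

>>> apply_moves:
  commands:
    - {"offset": [0, 0, -4], "twist": 0, "fingers": 0}
    - {"offset": [0, 0, -9], "twist": 0, "fingers": 0}
    - {"offset": [0, 0, -14], "twist": 0, "fingers": 0}
    - {"offset": [0, 0, -19], "twist": 0, "fingers": 0}
    - {"offset": [0, 0, -24], "twist": 0, "fingers": 0}
    - {"offset": [0, 0, -29], "twist": 0, "fingers": 0}
    - {"offset": [0, 0, -34], "twist": 0, "fingers": 0}
    - {"offset": [0, 0, -38], "twist": 0, "fingers": 0}
    - {"offset": [0, 0, -42], "twist": 0, "fingers": 0}
    - {"offset": [0, 0, -45], "twist": 0, "fingers": 0}

```text
time: 43.95
ee_pos: [0.5231, 0.0916, 0.2365]
eef_rot: [-0.0, 0.999, -0.033, -0.0]
wrist_force: [1.5, 5.3, 3.2]
grip_width: 0.0133
finger_force: 59.8
```

>>> apply_moves:
  commands:
    - {"offset": [0, 0, -2], "twist": 0, "fingers": 0}
    - {"offset": [0, 0, -4], "twist": 0, "fingers": 0}
    - {"offset": [0, 0, -6], "twist": 0, "fingers": 0}
    - {"offset": [0, 0, -6], "twist": 0, "fingers": 0}
    - {"offset": [0, 0, -6], "twist": 0, "fingers": 0}

```text
time: 44.45
ee_pos: [0.5232, 0.0916, 0.2419]
eef_rot: [0.0, 0.999, -0.033, -0.0]
wrist_force: [1.2, 4.3, 1.5]
grip_width: 0.0132
finger_force: 59.6
```

>>> apply_moves:
  commands:
    - {"offset": [0, 0, -1], "twist": 0, "fingers": 0.2}
    - {"offset": [0, 0, -1], "twist": 0, "fingers": 0.3}
    - {"offset": [0, 0, -1], "twist": 0, "fingers": 0.45}
    - {"offset": [0, 0, -1], "twist": 0, "fingers": 0.5}
    - {"offset": [0, 0, -1], "twist": 0, "fingers": 0.5}
    - {"offset": [0, 0, -20], "twist": 0, "fingers": 0.5}
    - {"offset": [0, 0, -45], "twist": 0, "fingers": 0.5}
    - {"offset": [0, 0, -80], "twist": 0, "fingers": 0.5}
    - {"offset": [0, 0, -120], "twist": 0, "fingers": 0.5}
    - {"offset": [0, 0, -150], "twist": 0, "fingers": 0.5}

```text
time: 45.45
ee_pos: [0.5236, 0.0915, 0.3946]
eef_rot: [-0.0, 0.999, -0.033, 0.001]
wrist_force: [0.9, 0.3, 0.3]
grip_width: 0.0431
finger_force: 0.0
```

>>> apply_moves:
  commands:
    - {"offset": [-40, 0, 0], "twist": 0, "fingers": 0.5}
    - {"offset": [-80, 0, 0], "twist": 0, "fingers": 0.5}
    - {"offset": [-100, 0, 0], "twist": 0, "fingers": 0.5}
    - {"offset": [-100, 0, 0], "twist": 0, "fingers": 0.5}
    - {"offset": [-100, 0, 0], "twist": 0, "fingers": 0.5}
    - {"offset": [-100, 0, 0], "twist": 0, "fingers": 0.5}
    - {"offset": [-100, 0, 0], "twist": 0, "fingers": 0.5}
    - {"offset": [-100, 0, 0], "twist": 0, "fingers": 0.5}
    - {"offset": [-100, 0, 0], "twist": 0, "fingers": 0.5}
    - {"offset": [-100, 0, 0], "twist": 0, "fingers": 0.5}

```text
time: 46.45
ee_pos: [0.4237, 0.0981, 0.392]
eef_rot: [0.0, 0.999, -0.033, -0.0]
wrist_force: [0.1, -0.2, 0.5]
grip_width: 0.0425
finger_force: 0.0
```

```bash
python3 - <<'E'
from h import *
a=cam("scene");print(sense()["ee_pos"])
cv2.imwrite("pics/f1.png",cv2.resize(a["color"][150:260,230:390],None,fx=5,fy=5,interpolation=2))
q=[]
for i in range(8): g=get_image("scene")["color"].astype(int); 
print(np.abs(g-a["color"].astype(int))[150:260,230:390].mean())
cam("top");pts(["hook","hook_tip","hook_grip","bail","carrier"])
E
```

```text
[0.4236809  0.09808817 0.39205443]
2.734962121212121
hook [0.88] {'scene': [189.1, 294.3]}
hook_tip [0.74] {'scene': [207.4, 293.3]}
hook_grip [0.5, 0.94] [0.595  0.119  0.3123] err 0.0583
bail [0.77] {'scene': [191.8, 294.8]}
carrier [0.69, 0.83] [0.5255 0.0836 0.1082] err 0.0055
```

View pics/f1.png

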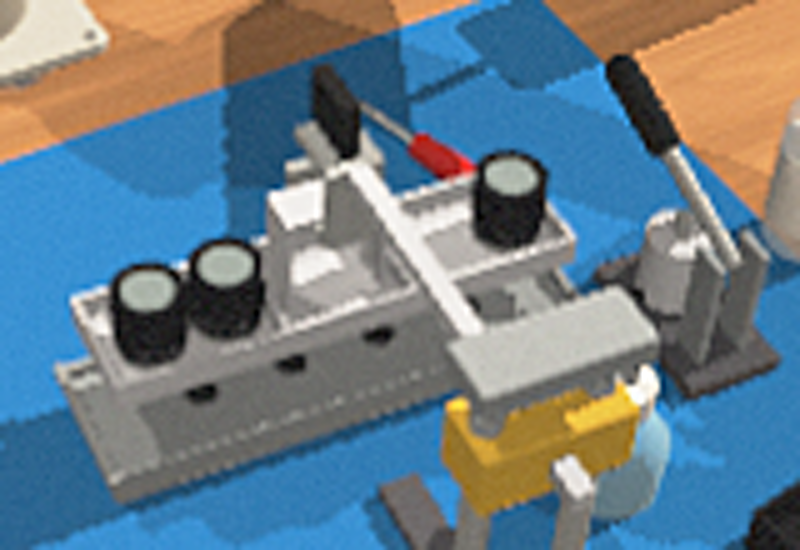

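The carrier hangs clear of the dock with three upright lenses (crop (148,310), (225,285), (512,195)). One numeric check for level and retraction before handing in.

```bash
python3 - <<'E'
from h import *
cam("scene")
f=lambda p:np.round((proj("scene",cw(*p))[0]-[150,230])*5)[::-1]
print("rim rear left/right, front right (col,row)",f((.045,.174,.116)),f((.045,-.174,.116)),f((-.045,-.174,.116)))
print("plate top front/back",f((-.025,0,.279)),f((.025,0,.279)),f((.025,0,.235)))
a=cam("scene")["color"].astype(int);b=get_image("scene")["color"].astype(int);print(np.abs(a-b)[150:260,230:390].mean(),sense()["wrist_force"])
E
```

```text
rim rear left/right, front right (col,row) [579. 236.] [118. 386.] [ 71. 295.]
plate top front/back [318.  62.] [352. 108.] [349. 160.]
2.738806818181818 [-0.14631577 -0.52826067  0.2358003 ]
```

The rim corners match a level, fully retracted pose to about 1 px, and consecutive pictures differ only by noise. Handing in.

```bash
python3 -c "
from rig import *
print(finish_job())"
```

```text
the job is handed in; nothing more can be done
None
```

Job handed in at about 47 s: all three lenses stand upright in the end bays (two right, one left), four full pump strokes are done, and the carrier hangs level and still on the retracted hook; the judge's verdict was not shown.

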